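Set the tile-marking gauge and hold it

ROBOT

A 6-joint arm with a two-finger parallel gripper is mounted at the origin on the work surface. World frame = base frame: x ahead of the robot, y to its left, z up, the work surface at z = 0. Lengths are in mm, angles in rad, forces in N, time in s.
With the tool pointing down it reaches from about 300 to 750 mm from the base axis. Payload 8.5 kg.
Tool frame: the origin (TCP) lies at the very end of the fingers, on their centre line; the grasp point (between the pads) lies 19 mm behind it; y points along the fingers, z is the direction in which the jaws open and shut, and the axes are right-handed (so a half turn about y gives the same grasp; the last joint's range is limited). The gripper opens to 85 mm and grips with 20 to 120 N. Pads are 22 mm wide; open, the fingers measure 114 mm over their backs; the gripper's body (76 mm by 85 mm) begins 54 mm behind the grasp point. The pads swing forward as they close: fully open they stand 13 mm farther back than shut.
Start: joints at [1.125, 0.381, 1.297, -0, 1.464, -0.215], TCP at [125.808, 535.399, 231.322] pointing down, gripper open.
Joint ranges: [-3.11, 3.11], [-0.89, 2.33], [0.22, 2.48], [-1.42, 4.56], [0.17, 2.85], [-2.88, 2.88]. Speed limits (rad/s): [2.39, 2.39, 3.14, 3.14, 3.14, 3.14].

INTERFACE

Orientations are given as a 3x3 rotation matrix whose columns are the frame's x, y, z axes.
In Python, from station import ctrl gives the robot as it stands.
- The arm moves only by the tool arm_command, never from a script. Its argument "moves" is a list of rows, each a list of 3 entries, a list of its own where there are three numbers: the turn, a rotation vector about the tool's x, y, z in rad, then the shift along the tool's x, y, z in m, then the finger opening in m, from 0 to 0.0854. A call has 1 to 8 rows; each row is the pose to reach, as a shift and turn from the pose commanded when the call began, along the tool's axes at that moment; what a row does not reach only later rows make up. A row lasts 1/8 s, in which the tool goes at most 62.5 mm and 10.7 degrees, less where a joint would pass 70% of its speed; a pose out of reach is approached as far as the arm can. A call with a gripper value outside its range is refused whole. The fingers move at their own pace and stop on an object; "newtons" is the grip in N (left out, the last holds). Time passes only in rows, so rows that repeat a pose let the fingers close. It gives the time, the measured TCP pose, the force and the opening at its end, in the units of the state.
- ctrl.observe(): the state, without advancing time (a new reading comes with each control period).
- ctrl.read_camera(name): name is "side" or "top"; returns a dict with "image" (384x512x3 uint8, red, green, blue), "fx", "fy", "cx", "cy" (pixels), "distortion" ([k1, k2, p1, p2, k3] as OpenCV has them; the pictures are not rectified), "R" (3x3) and "t" (3): a world point X has camera coordinates R X + t. Camera axes: x right, y down, z forward; pixel columns grow to the right and rows downward; lengths in mm; the calibration is good to about 2 mm. A picture is of the moment at which its call begins. There is no depth.
- ctrl.sign_off(): hands the job in, once; it reports no verdict.
The state is a dict: "time_s": time; "joints": joint angles; "qvel": joint speeds; "joint_torque": joint torques, N m; "tcp_pos": TCP position; "tcp_rot": TCP orientation; "contact_force": force on the tool from outside, world axes, zero at the start; "ft_torque": the same for the moment, N m; "opening": opening from 0.0 (shut) to 1.0 (fully open).
Only numpy, scipy, OpenCV 4.12 (cv2) and the standard library are available. Lean on these libraries where they do the work, as an engineer would, in place of code of your own. Each camera call takes 0.05 s, during which the arm holds its last target.

TASK

Pick the white craft tile up off the counter and lay it flat on the grey bed of the marking jig, lengthwise between the two end fences, and let go of it. Then squeeze the yellow lock button in the grip of the jig's telescoping arm, draw the arm out over the tile until the middle of its steel straightedge lines up with the red marker clip on the scale, and finish while still holding the grip squeezed there, so that I can draw my line. Do not shift the marker clip or disturb the other things on the counter.

Things in the scene. Friction and masses are not known exactly. Their poses are not given: they have to be found in the camera images.
- white_tile: White plastic craft tile, 44 (x) x 70 (y) x 6 (z) mm, about 30 g, lying flat on the counter. Origin: centre of its underside; y is its long axis.
- green_tile: Green tile of the same size, a bystander: leave it. Origin: centre of its underside.
- jig: Marking jig, fixed: dark wooden board 170 (x) x 390 (y) x 10 mm; origin: centre of its underside, z up. An aluminium tube 44 mm wide, top at 74 mm, lies along y from y = +5 to +189 mm; the telescoping arm slides out of it towards -y of the jig, where the tile's bed is. A white scale, black ticks every 5 mm, no numbers, runs along y at x = 66 to 82 mm, top at 13 mm.
- bed (a point): Middle of the grey bed's top face, 26 mm above the counter, axes as the jig's, at jig y = -130 mm. The bed is 32 mm wide (x): a tile laid with its long axis along y overhangs 6 mm each side, so the sides are free for fingers. Two end fences, 5 mm higher than the bed, have inner faces at y = +39 and -39 mm from here.
- gauge_arm: Telescoping arm's black grip block, axes as the jig's. Origin: middle of the squeezed grip, 64 mm above the counter; home at jig y = -25 mm. 44 mm long (y), 45 to 83 mm above the counter. Pinch across x from above: fixed face x = -20, yellow button face x = +26 mm, +20 when pressed. Slides only along -y, 120 mm; toothed lock (10 mm pitch) blocks it; a spring pulls it home with 1.2 to 2.7 N.
- lock_button (a joint): Travel of the yellow lock button (30 mm long, 26 mm tall, in the +x face of the grip), in m: 0 out, 0.006 fully pressed, towards -x of the jig. Spring force 3 N at rest to 8 N fully pressed; springs back when let go; the lock is free from about 0.004.
- pointer (a point): Centre line of the arm's steel straightedge at its +x end: x +72, y -42, z -25.5 mm from the arm's origin, axes as the jig's. The straightedge is 12 mm wide (y), reaches from x = -60 to +72 mm, lies 37 to 40 mm above the counter, 5 mm over a seated tile, and moves with the arm.
- marker_mid (a point): Middle of the red marker clip's upright tab (5 x 4 mm, top 41 mm above the counter), just past the straightedge's +x end, at jig x = 78 mm. The clip sits stiffly on the scale, 38 to 90 mm along -y of the straightedge's home place. Axes as the jig's: the arm is set when the pointer has the same y as this.
- tumbler: Glass tumbler, 72 mm across, 110 mm tall, bystander. Origin: centre of its underside.
- pencil_cup: Stainless steel pencil cup, 74 mm across, 100 mm tall, pencils to about 180 mm, bystander. Origin: centre of its underside.
- protractor_case: Blue flat plastic protractor case, 90 x 170 x 12 mm, bystander. Origin: centre of its underside.
- bamboo_tray: Small bamboo tray, 120 x 200 x 22 mm, empty, bystander. Origin: centre of its underside.
- craft_box: Red plastic tackle-style craft box with a flip latch, 306 (x) x 176 (y) mm, 145 mm tall with its handle, fixed, at the robot's right. Origin: centre of its underside.
Not all that is in view belongs to the job. What is meant by the white_tile is not blue, and is the smaller of those in its own colour.

How it is judged:
By the outcome, as a careful person would: the job done as asked, in the order asked, and still so for the second after the job is handed in, while the arm keeps its last pose, push and grip.
It also fails if it takes over 43 s, if anything falls off the work surface, if the arm or the gripper's body presses on something with over 40 N, if the wrist force passes 120 N, or if a joint passes its speed limit or range.

## Working session

There is one attempt and no reset: what is moved stays moved. The work goes in short steps, Python scripts to look and compute and a tool call to move; the robot and the scene stay as the last step left them, time stands still between calls to the robot, and variables do not carry over. Pictures are saved under pics/ and viewed, and the job is handed in when it is done.

Besides the shell and the picture viewer there is one more tool, called after ">>>" as name(argument=value, ...) on one line, values as JSON. arm_command: Moves the arm, as the interface text tells. Its arguments: {"type":"object","properties":{"moves":{"type":"array","items":{"type":"array"}},"newtons":{"type":"number"}},"required":["moves"]}

```bash
ls; mkdir -p pics; python3 - <<'E'
from station import ctrl
import cv2,pickle
s=ctrl.observe(); print(s)
for n in("side","top"):
    c=ctrl.read_camera(n); pickle.dump(c,open(f"{n}0.pkl","wb"))
    cv2.imwrite(f"pics/{n}0.png",c["image"][:,:,::-1]); print(n,{k:v for k,v in c.items() if k!="image"})
E
```

```text
pics
{'time_s': 0.0, 'joints': array([ 1.12470953e+00,  3.81239638e-01,  1.29826231e+00, -1.65740022e-07,
        1.46360364e+00, -2.15312713e-01]), 'qvel': array([ 0.0018105 ,  0.00028719,  0.00026501, -0.00081595,  0.00153675,
        0.00020997]), 'joint_torque': array([-2.66584275e-04, -4.48472965e+01, -2.31276047e+01, -2.48715760e-04,
        4.86386954e-03, -8.28858390e-06]), 'tcp_pos': array([125.68285285, 535.14865899, 230.68782639]), 'tcp_rot': array([[ 9.73489529e-01, -6.52585867e-04,  2.28730654e-01],
       [-2.28731357e-01, -1.36494542e-03,  9.73488625e-01],
       [-3.23080060e-04, -9.99998856e-01, -1.47802692e-03]]), 'contact_force': array([ 0.61972312,  0.41184139, -0.0801419 ]), 'ft_torque': array([ 0.01219183, -0.01089027,  0.07375735]), 'opening': 0.99739470314939}
side {'fx': 470.75787966577224, 'fy': 470.75787966577224, 'cx': 254.55224865172934, 'cy': 196.74733592303036, 'distortion': array([-0.19687163,  0.        ,  0.        ,  0.        ,  0.        ]), 'R': array([[ 0.71696462, -0.69703594,  0.01013088],
       [-0.36994446, -0.39275851, -0.84195121],
       [ 0.59084924,  0.59990137, -0.53945854]]), 't': array([-439.35493097,  252.42451324, 1036.31236426])}
top {'fx': 465.75973538346886, 'fy': 465.75973538346886, 'cx': 252.31873571158204, 'cy': 183.29889854412858, 'distortion': array([-0.08739364,  0.        ,  0.        ,  0.        ,  0.        ]), 'R': array([[-0.05729902, -0.99834866,  0.00409594],
       [-0.97615817,  0.05516412, -0.20993366],
       [ 0.20936104, -0.01602727, -0.97770705]]), 't': array([ -15.77614701,  555.06487667, 1535.86850655])}
```

View pics/side0.png

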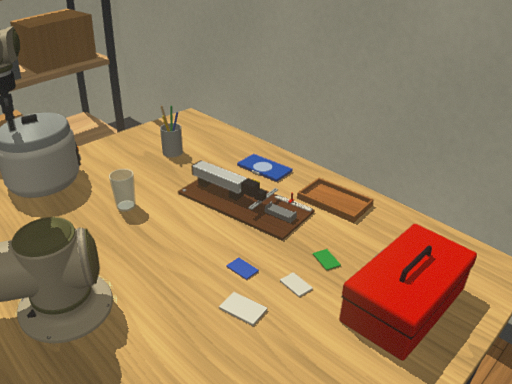

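View pics/top0.png

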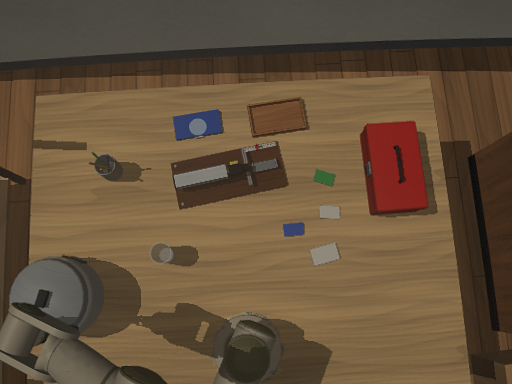

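The side view has the small white tile at about (296,284), the larger white one at (243,308), the jig around (247,205) and the clip near (292,197). In the top view they are at (330,212), (325,254), (229,175) and (257,148). Next I'll zoom in and measure.

```bash
cat > h.py <<'E'
import numpy as np,cv2,pickle
def load(n): return pickle.load(open(n+".pkl","rb"))
def K(c): return np.array([[c["fx"],0,c["cx"]],[0,c["fy"],c["cy"]],[0,0,1.]])
def ray(c,uv):
    p=cv2.undistortPoints(np.array(uv,float).reshape(-1,1,2),K(c),c["distortion"]).reshape(-1,2)
    d=np.c_[p,np.ones(len(p))]@c["R"]; o=-c["R"].T@c["t"]; return o,d
def plane(c,uv,z):
    o,d=ray(c,uv); return o+d*((z-o[2])/d[:,2])[:,None]
def proj(c,X):
    r,_=cv2.Rodrigues(c["R"]); return cv2.projectPoints(np.array(X,float).reshape(-1,1,3),r,c["t"],K(c),c["distortion"])[0].reshape(-1,2)
def tri(cs,uvs):
    A=np.zeros((3,3));b=np.zeros(3)
    for c,uv in zip(cs,uvs):
        o,d=ray(c,uv);d=d[0]/np.linalg.norm(d[0]);M=np.eye(3)-np.outer(d,d);A+=M;b+=M@o
    return np.linalg.solve(A,b)
def crop(c,x0,y0,x1,y1,s,fn):
    im=c["image"][y0:y1,x0:x1,::-1]; cv2.imwrite(fn,cv2.resize(im,None,fx=s,fy=s,interpolation=cv2.INTER_CUBIC))
E
python3 - <<'E'
from h import *
S,T=load("side0"),load("top0")
crop(S,170,150,330,250,5,"pics/sj.png"); crop(T,165,130,295,215,6,"pics/tj.png")
for n,c in(("S",S),("T",T)):
    im=c["image"]; hsv=cv2.cvtColor(im,cv2.COLOR_RGB2HSV)
    m=((hsv[...,1]<50)&(hsv[...,2]>(150 if n=="T" else 170))).astype(np.uint8)
    m[:170 if n=="T" else 220]=0
    cs,_=cv2.findContours(m,cv2.RETR_EXTERNAL,cv2.CHAIN_APPROX_NONE)
    for k in cs:
        if cv2.contourArea(k)<60: continue
        M=cv2.moments(k);uv=[M["m10"]/M["m00"],M["m01"]/M["m00"]]
        W=plane(c,k.reshape(-1,2),6)[:,:2].astype(np.float32)
        print(n,cv2.contourArea(k),np.round(uv,1),plane(c,[uv],6).round(1),cv2.minAreaRect(W))
E
```

```text
S 703.5 [243.1 307.5] [[ 301. -284.    6.]] ((301.8599853515625, -283.0565185546875), (57.554264068603516, 89.72486114501953), 12.681829452514648)
S 318.0 [295.9 283.8] [[ 444.  -314.1    6. ]] ((444.4213562011719, -313.1915283203125), (67.48118591308594, 42.3629035949707), 83.6062240600586)
```

View pics/sj.png

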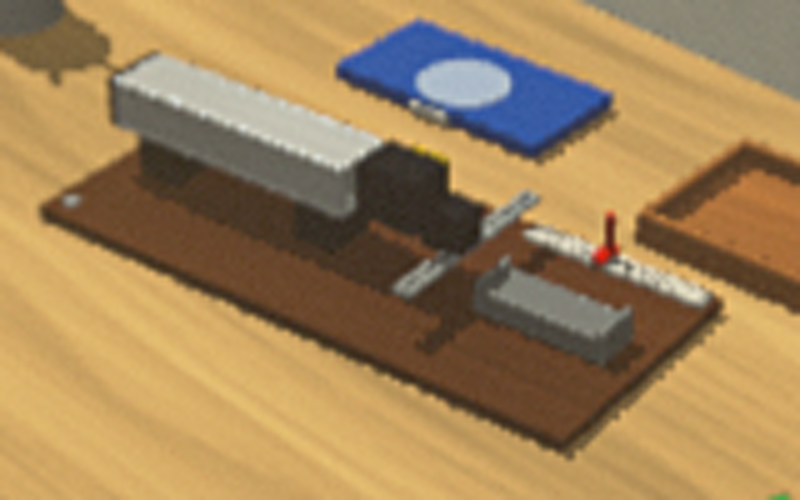

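View pics/tj.png

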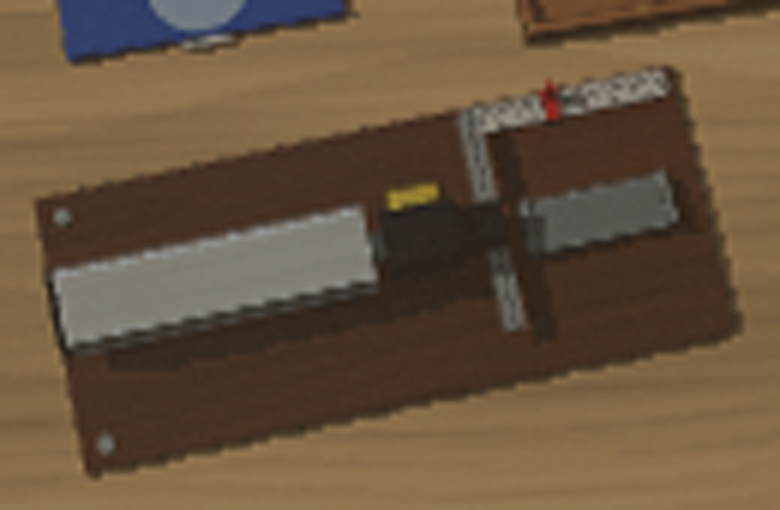

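Both crops show the jig with its scale on the far (+x world) side. The clip tab is at crop (551,98) in the top view and (610,230) in the side view. I'll fit the jig's pose from its corners at known heights, using both views.

```bash
cat > fit.py <<'E'
from h import *
def rigid(P,Q):
    p,q=P.mean(0),Q.mean(0);U,_,V=np.linalg.svd((P-p).T@(Q-q));R=V.T@np.diag([1,np.linalg.det(V.T@U.T)])@U.T
    return R,q-R@p
E
python3 - <<'E'
from fit import *
S,T=load("side0"),load("top0")
f=lambda p,x0,y0,s:(x0+(p[0]+.5)/s-.5,y0+(p[1]+.5)/s-.5)
tp=[((85,195,10),(37,202)),((-85,195,10),(90,472)),((-85,-195,10),(741,327)),((85,-195,10),(674,68)),
((22,5,74),(360,208)),((-22,5,74),(376,282)),((22,189,74),(54,270)),((-22,189,74),(68,345)),
((-60,-73,40),(524,326)),((-60,-61,40),(507,330))]
sp=[((-85,195,10),(44,208)),((-85,-195,10),(566,440)),((85,-195,10),(719,297)),
((22,5,74),(393,140)),((-22,5,74),(350,165)),((22,189,74),(160,53)),((-22,189,74),(113,75)),
((-60,-73,40),(408,297)),((-60,-61,40),(394,289))]
res={}
for n,c,pts,a in(("T",T,tp,(165,130,6)),("S",S,sp,(170,150,5))):
    P=np.array([p[0][:2] for p in pts],float)
    Q=np.array([plane(c,[f(p[1],*a)],p[0][2])[0,:2] for p in pts])
    R,t=rigid(P,Q); e=(Q-t)@R-P
    print(n,np.degrees(np.arctan2(R[1,0],R[0,0])),t); print(e.round(1).tolist())
    res[n]=(P,Q)
P=np.r_[res["T"][0],res["S"][0]];Q=np.r_[res["T"][1],res["S"][1]]
R,t=rigid(P,Q);print("both",np.arctan2(R[1,0],R[0,0]),t)
np.savez("jig.npz",R=R,t=t)
# marker tab mask
for n,c,b in(("T",T,(240,135,280,160)),("S",S,(275,185,310,210))):
    im=c["image"].astype(int);x0,y0,x1,y1=b
    r=im[y0:y1,x0:x1];m=(r[...,0]>1.6*r[...,1]+20)&(r[...,0]>1.6*r[...,2]+20)&(r[...,0]>100)
    ys,xs=np.nonzero(m);print(n,[(x+x0,y+y0,tuple(r[y,x])) for x,y in zip(xs,ys)])
uvT=f((551,86),165,130,6);uvS=f((611,214),170,150,5)
print("tab top tri",tri([T,S],[uvT,uvS]))
for c,u in((T,uvT),(S,uvS)): 
    w=plane(c,[u],41)[0];print(w,R.T@(w[:2]-t))
# tile top view
im=T["image"];hsv=cv2.cvtColor(im,cv2.COLOR_RGB2HSV)
sub=hsv[195:230,310:350];m=((sub[...,1]<70)&(sub[...,2]>110)).astype(np.uint8)
cs,_=cv2.findContours(m,cv2.RETR_EXTERNAL,cv2.CHAIN_APPROX_NONE)
for k in cs:
    if cv2.contourArea(k)>30:
        M=cv2.moments(k);uv=[M["m10"]/M["m00"]+310,M["m01"]/M["m00"]+195];print(uv,plane(T,[uv],6),cv2.minAreaRect(plane(T,k.reshape(-1,2)+[310,195],6)[:,:2].astype(np.float32)))
crop(T,310,195,350,230,15,"pics/tt.png");crop(S,270,265,320,305,12,"pics/st.png")
E
```

```text
T 9.257273619064081 [602.61352197  32.84345719]
[[-1.8, -0.1], [1.5, -0.9], [3.5, -1.4], [-3.0, 0.8], [-1.1, 2.8], [-1.5, 2.8], [1.0, -3.8], [0.5, -3.6], [0.5, 2.7], [0.3, 0.8]]
S 9.133118647626675 [602.20328309  32.30224952]
[[-1.7, -4.5], [0.1, 0.5], [-2.5, 5.2], [1.1, -1.0], [7.0, 1.3], [-2.1, -2.7], [2.8, 1.1], [-3.2, 0.6], [-1.6, -0.4]]
both 0.1605424992576367 [602.40821667  32.59118959]
T [(np.int64(256), np.int64(144), (np.int64(115), np.int64(40), np.int64(31))), (np.int64(255), np.int64(145), (np.int64(131), np.int64(40), np.int64(35))), (np.int64(255), np.int64(146), (np.int64(117), np.int64(48), np.int64(41))), (np.int64(256), np.int64(147), (np.int64(139), np.int64(40), np.int64(32))), (np.int64(257), np.int64(147), (np.int64(131), np.int64(42), np.int64(35))), (np.int64(256), np.int64(148), (np.int64(139), np.int64(40), np.int64(32))), (np.int64(257), np.int64(148), (np.int64(133), np.int64(44), np.int64(37))), (np.int64(256), np.int64(149), (np.int64(134), np.int64(40), np.int64(32))), (np.int64(257), np.int64(149), (np.int64(128), np.int64(42), np.int64(33)))]
S [(np.i
[... 1064 characters left out ...]
64(35))), (np.int64(290), np.int64(201), (np.int64(223), np.int64(32), np.int64(11))), (np.int64(291), np.int64(201), (np.int64(158), np.int64(44), np.int64(32))), (np.int64(289), np.int64(202), (np.int64(126), np.int64(46), np.int64(35))), (np.int64(290), np.int64(202), (np.int64(151), np.int64(47), np.int64(35)))]
tab top tri [697.85409187 -69.90573221  41.11502164]
[698.25221061 -70.19901793  41.        ] [  78.18010758 -116.7894204 ]
[697.53135671 -69.61312979  41.        ] [  77.56217977 -116.09583516]
[329.3895216400911, 211.96279422930903] [[ 446.74167193 -312.08381487    6.        ]] ((446.7454833984375, -310.82122802734375), (71.60802459716797, 42.51681137084961), 86.61528015136719)
```

View pics/tt.png

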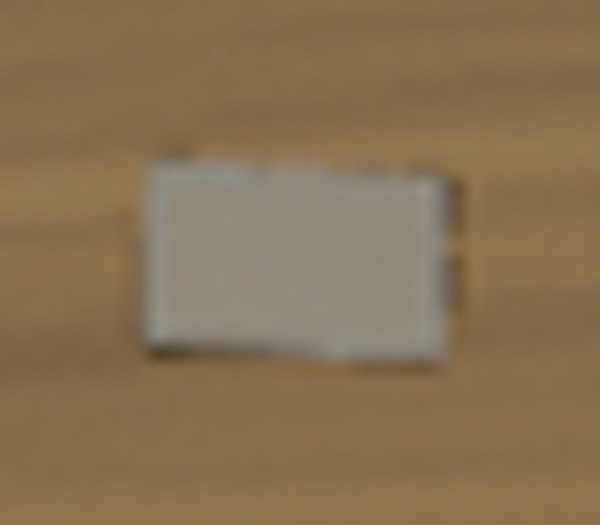

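View pics/st.png

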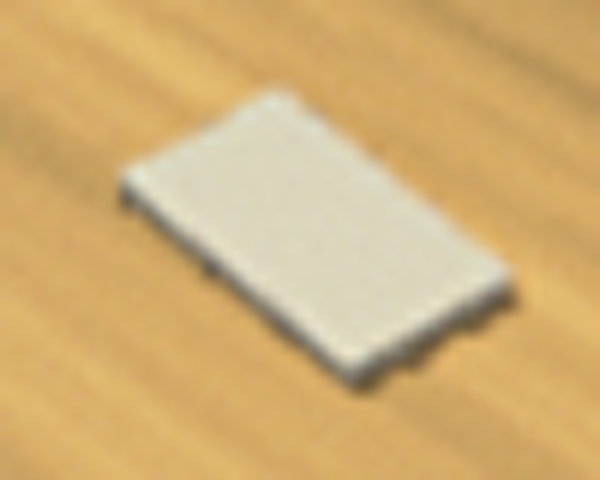

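```bash
python3 - <<'E'
from fit import *
S,T=load("side0"),load("top0")
crop(T,240,140,290,185,14,"pics/tb.png");crop(S,245,185,315,230,11,"pics/sb.png")
f=lambda p,x0,y0,s:(x0+(p[0]+.5)/s-.5,y0+(p[1]+.5)/s-.5)
P=np.array([[22,35],[22,-35],[-22,-35],[-22,35]],float)
QT=np.array([plane(T,[f(p,310,195,15)],6)[0,:2] for p in((150,160),(450,172),(443,357),(148,350))])
QS=np.array([plane(S,[f(p,270,265,12)],6)[0,:2] for p in((278,90),(512,275),(355,372),(122,175))])
for Q in(QT,QS,(QT+QS)/2):
    R,t=rigid(P,Q);print(np.arctan2(R[1,0],R[0,0]),t,((Q-t)@R-P).round(1).tolist())
J=np.load("jig.npz")
for x,y,z in((0,-130,26),(0,-25,64),(72,-67,38.5)): print(J["R"]@[x,y]+J["t"])
E
```

```text
-0.09737329532394769 [ 447.1925645  -312.13959022] [[0.2, -0.0], [0.1, -0.7], [0.3, 0.8], [-0.7, -0.1]]
-0.1091663427503154 [ 445.0875117  -312.99886024] [[-1.0, -0.3], [-0.9, 0.7], [0.6, -0.2], [1.3, -0.2]]
-0.10321630456169856 [ 446.1400381  -312.56922523] [[-0.4, -0.1], [-0.4, -0.0], [0.5, 0.3], [0.3, -0.1]]
[623.18920459 -95.73710246]
[606.4045605    7.91267189]
[684.19254912 -22.03776762]
```

View pics/tb.png

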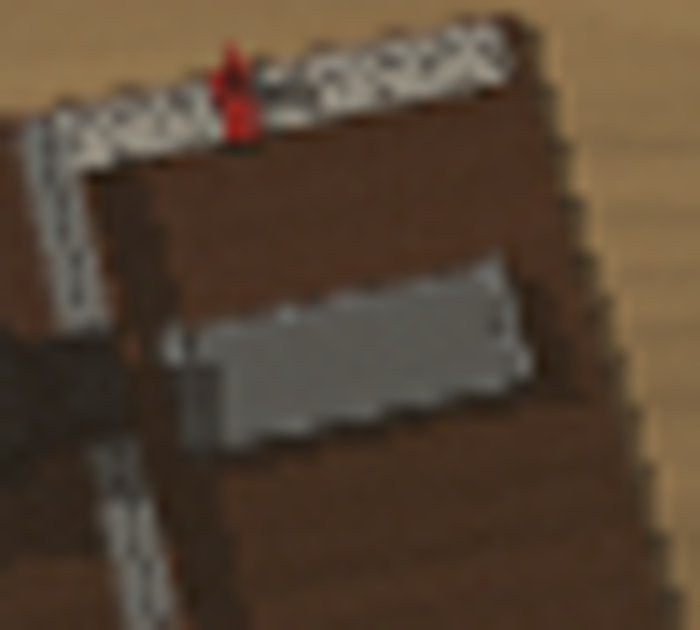

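View pics/sb.png

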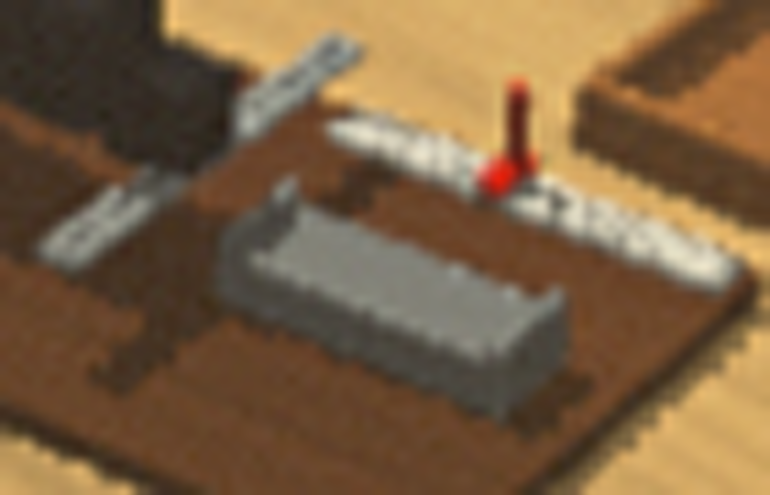

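```bash
cat >> h.py <<'E'
def goto(s,pos,ang,tilt=None):
    # tool y down, tool z at world yaw ang; prints shift/rotvec in tool axes
    from scipy.spatial.transform import Rotation as Ro
    z=np.array([np.cos(ang),np.sin(ang),0]);y=np.array([0,0,-1.]);x=np.cross(y,z)
    R=np.c_[x,y,z];C=s["tcp_rot"]
    return Ro.from_matrix(C.T@R).as_rotvec().round(4),(C.T@(np.array(pos)-s["tcp_pos"])/1000).round(4)
E
python3 - <<'E'
from fit import *
S,T=load("side0"),load("top0");J=np.load("jig.npz");R,t=J["R"],J["t"]
f=lambda p,x0,y0,s:(x0+(p[0]+.5)/s-.5,y0+(p[1]+.5)/s-.5)
Q=np.array([plane(T,[f(p,240,140,14)],31)[0,:2] for p in((162,325),(500,258),(533,380),(190,455))])
print("bed T",Q.mean(0),((Q-t)@R).round(1).tolist(),np.round((Q.mean(0)-t)@R,1))
Q=np.array([plane(S,[f(p,245,185,11)],31)[0,:2] for p in((285,178),(562,290),(500,350),(218,230))])
print("bed S",Q.mean(0),((Q-t)@R).round(1).tolist(),np.round((Q.mean(0)-t)@R,1))
Q=np.array([plane(T,[f(p,240,140,14)],40)[0,:2] for p in((22,122),(65,118))]);print("edge +x end T",((Q-t)@R).round(1).tolist())
Q=np.array([plane(S,[f(p,245,185,11)],40)[0,:2] for p in((332,34),(360,50))]);print("edge +x end S",((Q-t)@R).round(1).tolist())
for z in(41,):
    for c,u in((T,f((231,45),240,140,14)),(S,f((518,80),245,185,11))): print("tab",z,(plane(c,[u],z)[0,:2]-t)@R)
for n,c in(("S",S),("T",T)):
    hsv=cv2.cvtColor(c["image"],cv2.COLOR_RGB2HSV)
    for nm,lo,hi in(("green",(50,120,40),(75,255,255)),("blue",(105,120,40),(130,255,255))):
        m=cv2.inRange(hsv,lo,hi)
        for k in cv2.findContours(m,cv2.RETR_EXTERNAL,cv2.CHAIN_APPROX_NONE)[0]:
            if cv2.contourArea(k)>100: print(n,nm,cv2.minAreaRect(plane(c,k.reshape(-1,2),6)[:,:2].astype(np.float32)))
from station import ctrl
s=ctrl.observe()
print(goto(s,(430,100,230),-0.103))
E
```

```text
bed T [623.15323936 -93.58545753] [[17.7, -84.3], [16.4, -171.2], [-16.2, -172.1], [-16.6, -83.9]] [   0.3 -127.9]
bed S [622.29556055 -92.88661314] [[15.2, -83.3], [15.4, -169.6], [-16.7, -171.6], [-15.6, -83.7]] [  -0.4 -127. ]
edge +x end T [[74.5, -60.7], [73.2, -71.5]]
edge +x end S [[70.3, -60.1], [68.1, -70.8]]
tab 41 [  82.6638298  -116.41254811]
tab 41 [  79.99019478 -113.95749067]
S green ((568.0172729492188, -306.0790100097656), (69.46727752685547, 42.72865295410156), 69.95866394042969)
S blue ((391.5755310058594, -183.53802490234375), (42.22602844238281, 68.32559967041016), 2.281432628631592)
S blue ((795.4031372070312, 141.76280212402344), (93.62767791748047, 170.74667358398438), 6.538894176483154)
T green ((573.7483520507812, -304.0876159667969), (64.6610107421875, 39.35978317260742), 71.44319915771484)
T blue ((395.26373291015625, -180.28221130371094), (38.765342712402344, 65.29673767089844), 2.3452165126800537)
T blue ((796.9256591796875, 140.11886596679688), (88.23328399658203, 166.83120727539062), 6.589593410491943)
(array([1.200e-03, 1.443e+00, 7.000e-04]), array([ 0.3958,  0.0011, -0.354 ]))
```

>>> arm_command(moves=[[[0, 0.18, 0], [0.05, 0, -0.044], 0.07], [[0, 0.36, 0], [0.1, 0, -0.088], 0.07], [[0, 0.54, 0], [0.15, 0, -0.133], 0.07], [[0, 0.72, 0], [0.2, 0, -0.177], 0.07], [[0, 0.9, 0], [0.25, 0, -0.221], 0.07], [[0, 1.08, 0], [0.3, 0, -0.266], 0.07], [[0, 1.26, 0], [0.35, 0, -0.31], 0.07], [[0, 1.443, 0], [0.396, 0, -0.354], 0.07]], newtons=20)

```text
time_s: 1.1
tcp_pos: [413.7, 124.2, 231.2]
tcp_rot: [[-0.109, -0.0, 0.994], [-0.994, 0.0, -0.109], [-0.0, -1.0, -0.0]]
contact_force: [0.7, 0.0, -0.6]
opening: 0.818
```

```bash
python3 - <<'E'
from h import *
from station import ctrl
s=ctrl.observe();print(s["time_s"],s["tcp_pos"],s["tcp_rot"].round(3),s["opening"])
print(goto(s,(446.1,-312.5,120),-0.103))
E
```

```text
1.1 [413.74804988 124.20623826 231.24796585] [[-0.109 -0.     0.994]
 [-0.994  0.    -0.109]
 [-0.    -1.    -0.   ]] 0.8184838440730257
(array([ 0.0001, -0.0062, -0.0001]), array([0.4306, 0.1112, 0.0798]))
```

>>> arm_command(moves=[[[0, -0.006, 0], [0.055, 0.012, 0.01], 0.07], [[0, -0.006, 0], [0.11, 0.024, 0.02], 0.07], [[0, -0.006, 0], [0.165, 0.04, 0.03], 0.07], [[0, -0.006, 0], [0.22, 0.055, 0.04], 0.07], [[0, -0.006, 0], [0.275, 0.07, 0.05], 0.07], [[0, -0.006, 0], [0.33, 0.085, 0.06], 0.07], [[0, -0.006, 0], [0.385, 0.1, 0.07], 0.07], [[0, -0.006, 0], [0.431, 0.111, 0.08], 0.07]])

```text
time_s: 2.1
tcp_pos: [447.8, -312.8, 119.3]
tcp_rot: [[-0.098, -0.001, 0.995], [-0.995, 0.001, -0.098], [-0.001, -1.0, -0.001]]
contact_force: [0.6, 0.2, 0.5]
opening: 0.819
```

```bash
python3 - <<'E'
from h import *
from station import ctrl
s=ctrl.observe();print(s["time_s"],s["tcp_pos"],s["tcp_rot"].round(3),s["opening"])
print(goto(s,(446.1,-312.5,20),-0.103))
E
```

```text
2.1 [ 447.83625098 -312.80943489  119.29728539] [[-0.098 -0.001  0.995]
 [-0.995  0.001 -0.098]
 [-0.001 -1.    -0.001]] 0.8186132567405383
(array([ 0.0009,  0.005 , -0.0007]), array([-0.0001,  0.0993, -0.0017]))
```

Now I'll go down to 20 mm, settle and look, to compare the fingers with the tile in the pictures.

>>> arm_command(moves=[[[0, 0.005, 0], [0, 0.05, -0.002], 0.07], [[0, 0.005, 0], [0, 0.09, -0.002], 0.07], [[0, 0.005, 0], [0, 0.099, -0.002], 0.07], [[0, 0.005, 0], [0, 0.099, -0.002], 0.07]])

```text
time_s: 2.6
tcp_pos: [446.5, -310.8, 21.8]
tcp_rot: [[-0.102, 0.0, 0.995], [-0.995, -0.0, -0.102], [0.0, -1.0, 0.0]]
contact_force: [-0.8, -0.3, 0.5]
opening: 0.819
```

```bash
python3 - <<'E'
from h import *
from station import ctrl
s=ctrl.observe();print(s["time_s"],s["tcp_pos"],s["contact_force"])
for n,b in(("side",(250,220,350,310)),("top",(290,170,370,240))):
    c=ctrl.read_camera(n);pickle.dump(c,open(n+"1.pkl","wb"));print(proj(c,s["tcp_pos"]))
    crop(c,*b,6,f"pics/{n}1.png")
E
```

```text
2.6 [ 446.5332297  -310.75631721   21.7916835 ] [-0.75499016 -0.34736241  0.51352968]
[[295.9455045  277.70690376]]
[[329.76998106 211.36306993]]
```

View pics/side1.png

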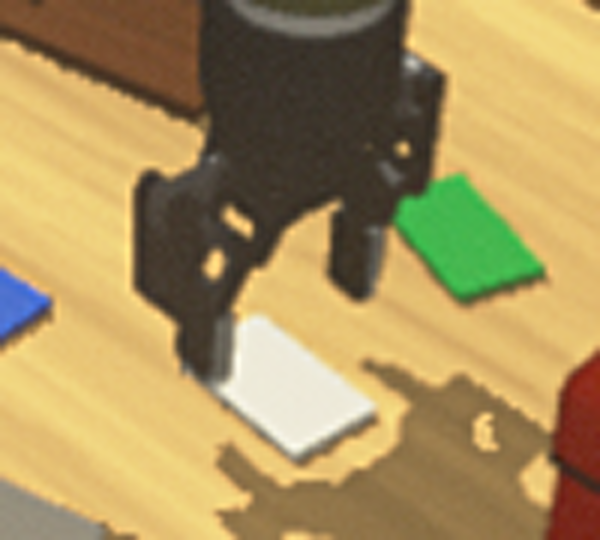

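View pics/top1.png

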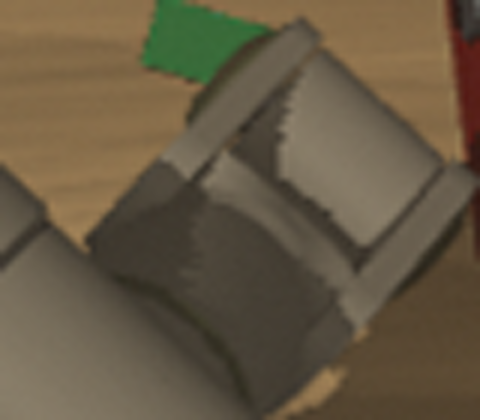

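The side crop shows the fingers straddling the white tile, tips at (205,385) and (355,298). Their midpoint matches the projected TCP within 1 px. I'll go down gently.

>>> arm_command(moves=[[[0, 0, 0], [0.001, 0.01, 0], 0.06], [[0, 0, 0], [0.001, 0.017, 0], 0.06], [[0, 0, 0], [0.001, 0.02, 0], 0.06], [[0, 0, 0], [0.001, 0.02, 0], 0.06]])

```text
time_s: 3.2
tcp_pos: [446.1, -311.5, 1.1]
tcp_rot: [[-0.102, -0.0, 0.995], [-0.995, 0.0, -0.102], [-0.0, -1.0, -0.0]]
contact_force: [0.7, 0.8, -0.2]
opening: 0.705
```

>>> arm_command(moves=[[[0, 0, 0], [0, 0.002, 0], 0.06], [[0, 0, 0], [0, 0.002, 0], 0.045], [[0, 0, 0], [0, 0.002, 0], 0.035], [[0, 0, 0], [0, 0.002, 0], 0.035], [[0, 0, 0], [0, 0.002, 0], 0.035], [[0, 0, 0], [0, 0.002, 0], 0.035]], newtons=25)

```text
time_s: 3.95
tcp_pos: [446.2, -311.6, -0.5]
tcp_rot: [[-0.102, 0.0, 0.995], [-0.995, -0.0, -0.102], [0.0, -1.0, 0.0]]
contact_force: [-1.6, 1.3, 5.0]
opening: 0.501
```

```bash
python3 - <<'E'
from h import *
from station import ctrl
s=ctrl.observe();print(s["time_s"],s["tcp_pos"],s["contact_force"],s["opening"]*85.4)
for n,b in(("side",(250,220,350,310)),):
    c=ctrl.read_camera(n);pickle.dump(c,open(n+"2.pkl","wb"))
    crop(c,*b,6,f"pics/{n}2.png")
E
```

```text
3.95 [ 446.17323766 -311.64083465   -0.48491893] [-1.60661609  1.26498529  5.03502402] 42.76137454307385
```

View pics/side2.png

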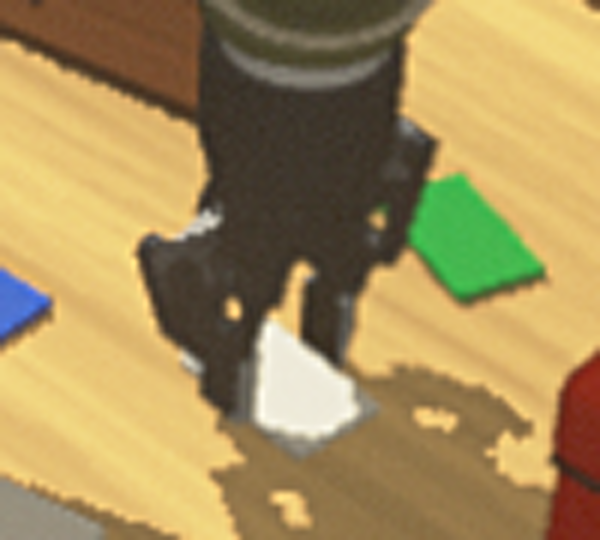

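>>> arm_command(moves=[[[0, 0, 0], [0, -0.01, 0], 0.035], [[0, 0, 0], [0, -0.05, 0], 0.035], [[0, 0, 0], [0, -0.1, 0], 0.035], [[0, 0, 0], [0, -0.12, 0], 0.035]])

```text
time_s: 4.5
tcp_pos: [446.8, -312.2, 122.5]
tcp_rot: [[-0.102, 0.003, 0.995], [-0.995, -0.003, -0.102], [0.003, -1.0, 0.003]]
contact_force: [1.0, -0.1, 0.4]
opening: 0.502
```

```bash
python3 - <<'E'
from h import *
from station import ctrl
s=ctrl.observe();print(s["time_s"],s["tcp_pos"],s["contact_force"],s["opening"]*85.4)
for n,b in(("side",(240,180,370,280)),):
    c=ctrl.read_camera(n);pickle.dump(c,open(n+"3.pkl","wb"));print(proj(c,s["tcp_pos"]))
    crop(c,*b,6,f"pics/{n}3.png")
print(goto(s,(622.7,-94.7,120),0.161))
E
```

```text
4.5 [ 446.80613859 -312.22957423  122.47262784] [ 1.00977483 -0.09715881  0.42386412] 42.8359189460353
[[299.28497211 244.51732113]]
(array([-0.003 , -0.2629,  0.0034]), array([-0.2343,  0.0023,  0.1528]))
```

View pics/side3.png

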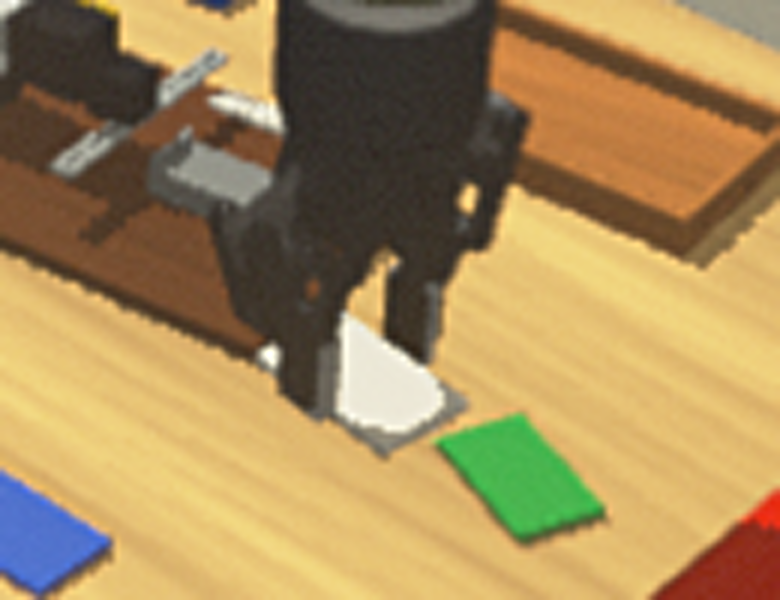

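The tile is held flat in the fingers, at crop (390,385). Next I'll carry it to above the bed.

>>> arm_command(moves=[[[0, -0.05, 0], [-0.047, 0.001, 0.03], 0.035], [[0, -0.1, 0], [-0.094, 0.001, 0.061], 0.035], [[0, -0.16, 0], [-0.141, 0.001, 0.092], 0.035], [[0, -0.21, 0], [-0.188, 0.001, 0.122], 0.035], [[0, -0.263, 0], [-0.22, 0.001, 0.143], 0.035], [[0, -0.263, 0], [-0.234, 0.001, 0.153], 0.035], [[0, -0.263, 0], [-0.234, 0.001, 0.153], 0.035], [[0, -0.263, 0], [-0.234, 0.001, 0.153], 0.035]])

```text
time_s: 5.55
tcp_pos: [621.5, -95.6, 118.2]
tcp_rot: [[0.159, -0.001, 0.987], [-0.987, -0.0, 0.159], [-0.0, -1.0, -0.001]]
contact_force: [0.0, 0.7, -0.1]
opening: 0.506
```

```bash
python3 - <<'E'
from h import *
from station import ctrl
s=ctrl.observe();print(s["time_s"],s["tcp_pos"],s["tcp_rot"].round(4),s["contact_force"],s["opening"]*85.4)
print(goto(s,(622.7,-94.7,45),0.161))
print(goto(s,(622.7,-94.7,25),0.161))
E
```

```text
5.55 [621.52805795 -95.56779284 118.15323918] [[ 1.586e-01 -7.000e-04  9.873e-01]
 [-9.873e-01 -1.000e-04  1.586e-01]
 [-0.000e+00 -1.000e+00 -7.000e-04]] [ 0.03940782  0.70069517 -0.13183653] 43.24524810870454
(array([ 0.0007, -0.0017, -0.    ]), array([-0.0007,  0.0732,  0.0013]))
(array([ 0.0007, -0.0017, -0.    ]), array([-0.0007,  0.0932,  0.0014]))
```

>>> arm_command(moves=[[[0, -0.002, 0], [-0.001, 0.04, 0.001], 0.035], [[0, -0.002, 0], [-0.001, 0.07, 0.001], 0.035], [[0, -0.002, 0], [-0.001, 0.073, 0.001], 0.035], [[0, -0.002, 0], [-0.001, 0.073, 0.001], 0.035]])

```text
time_s: 6.05
tcp_pos: [623.2, -94.1, 46.4]
tcp_rot: [[0.161, 0.001, 0.987], [-0.987, -0.001, 0.161], [0.001, -1.0, 0.001]]
contact_force: [-0.0, -0.0, -1.1]
opening: 0.501
```

```bash
python3 - <<'E'
from h import *
from station import ctrl
s=ctrl.observe();print(s["time_s"],s["tcp_pos"],s["contact_force"],s["opening"]*85.4)
for n,b in(("side",(240,150,340,240)),("top",(210,110,310,200))):
    c=ctrl.read_camera(n);pickle.dump(c,open(n+"4.pkl","wb"));print(proj(c,s["tcp_pos"]))
    crop(c,*b,6,f"pics/{n}4.png")
E
```

```text
6.05 [623.24600749 -94.14569873  46.39646051] [-0.04462412 -0.04222852 -1.06817465] 42.775326506983454
[[280.71705399 203.77754131]]
[[264.57161457 163.70948361]]
```

View pics/side4.png

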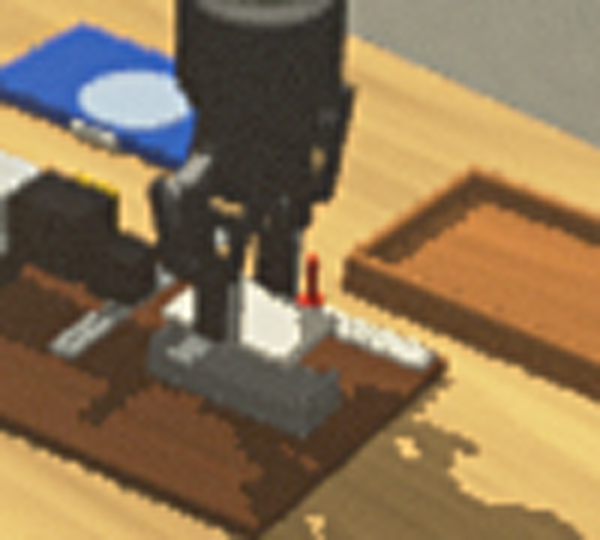

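View pics/top4.png

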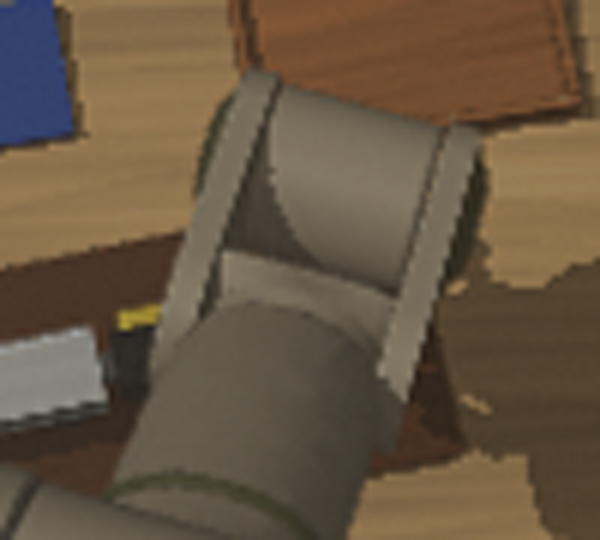

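```bash
python3 - <<'E'
from fit import *
S=load("side4");J=np.load("jig.npz");R,t=J["R"],J["t"]
f=lambda p,x0,y0,s:(x0+(p[0]+.5)/s-.5,y0+(p[1]+.5)/s-.5)
for p,z in(((331,312),53),((293,352),53),((163,307),53),((172,325),31),((150,345),31),((342,374),31),((302,408),31)): print(p,((plane(S,[f(p,240,150,6)],z)[0,:2]-t)@R).round(1))
E
```

```text
(331, 312) [  25.2 -159. ]
(293, 352) [ -13.8 -163.1]
(163, 307) [-19.3 -93.9]
(172, 325) [ -1.7 -87.4]
(150, 345) [-22. -89.]
(342, 374) [  12.8 -174.4]
(302, 408) [ -21.7 -174.6]
```

```bash
python3 - <<'E'
from fit import *
S=load("side4")
crop(S,258,188,308,226,16,"pics/z4.png")
E
```

```text
(no output)
```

View pics/z4.png

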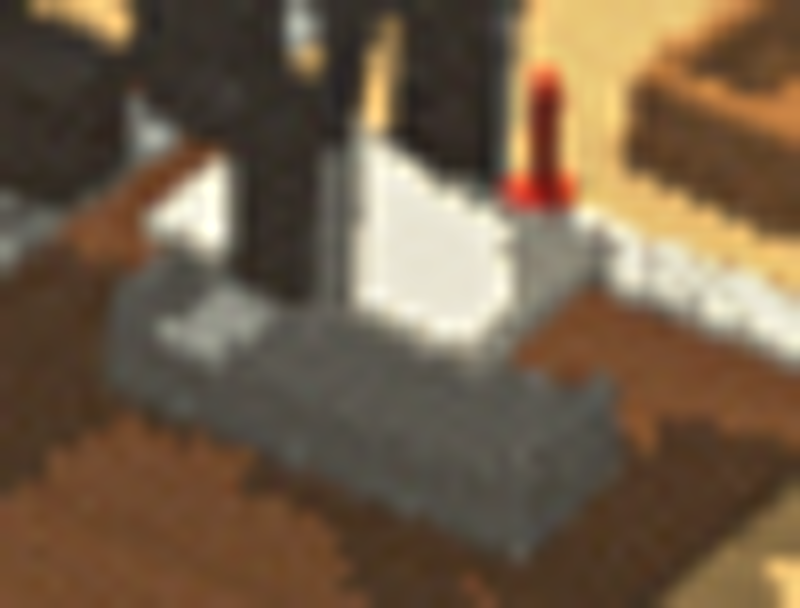

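```bash
python3 - <<'E'
from fit import *
S=load("side4");S0=load("side0");J=np.load("jig.npz");R,t=J["R"],J["t"]
f=lambda p,x0,y0,s:(x0+(p[0]+.5)/s-.5,y0+(p[1]+.5)/s-.5)
for p,z in(((148,213),53),((600,232),53),((490,350),53),((112,290),31),((605,375),31),((602,372),31)): print(p,((plane(S,[f(p,258,188,16)],z)[0,:2]-t)@R).round(1))
# predicted tile outline (local bed centre guess) on z4
for cy in(-130,-127.5):
  for x,y,z in((16,cy+43,31),(16,cy-43,31),(-16,cy-43,31),(-16,cy+43,31)):
    w=R@[x,y]+t;u=proj(S,[*w,z])[0];print(cy,((u-[258,188]+.5)*16-.5).round())
E
```

```text
(148, 213) [-19.6 -94.3]
(600, 232) [  23.7 -160.8]
(490, 350) [ -18.9 -165.6]
(112, 290) [-16.2 -84.6]
(605, 375) [  14.6 -169.1]
(602, 372) [  15.1 -168.2]
-130 [226. 216.]
-130 [628. 379.]
-130 [529. 462.]
-130 [123. 294.]
-127.5 [215. 211.]
-127.5 [616. 374.]
-127.5 [517. 457.]
-127.5 [112. 289.]
```

>>> arm_command(moves=[[[0, 0, 0], [-0.001, 0.006, -0.001], 0.035], [[0, 0, 0], [-0.0015, 0.012, -0.001], 0.035], [[0, 0, 0], [-0.0015, 0.017, -0.001], 0.035], [[0, 0, 0], [-0.0015, 0.019, -0.001], 0.035], [[0, 0, 0], [-0.0015, 0.019, -0.001], 0.035]])

```text
time_s: 6.78
tcp_pos: [621.8, -91.9, 26.1]
tcp_rot: [[0.162, -0.0, 0.987], [-0.987, 0.0, 0.162], [-0.0, -1.0, -0.0]]
contact_force: [0.1, 0.5, -0.9]
opening: 0.501
```

```bash
python3 - <<'E'
from h import *
from station import ctrl
s=ctrl.observe();print(s["time_s"],s["tcp_pos"],s["contact_force"],s["opening"]*85.4)
c=ctrl.read_camera("side");pickle.dump(c,open("side5.pkl","wb"))
crop(c,258,188,308,226,16,"pics/z5.png")
E
```

```text
6.775 [621.77176645 -91.91471278  26.14442946] [ 0.14141248  0.49769618 -0.94056079] 42.82201978823803
```

View pics/z5.png

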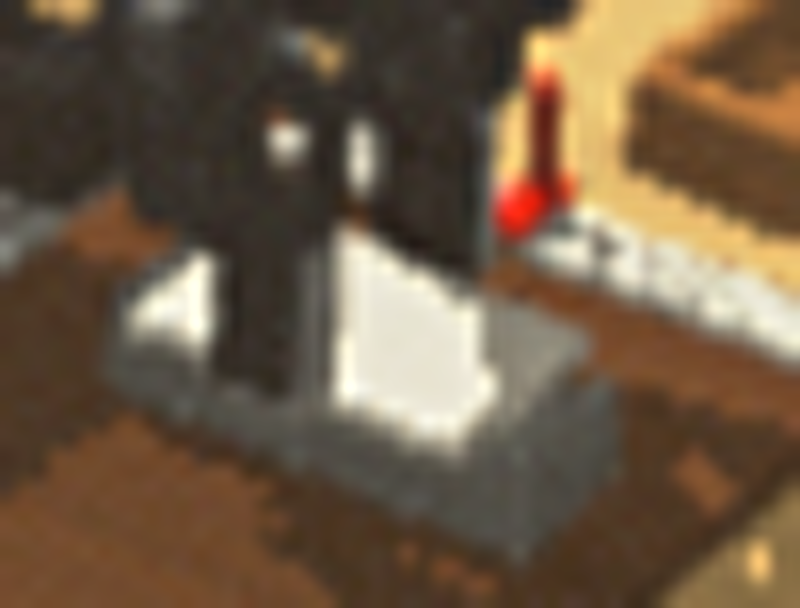

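```bash
python3 - <<'E'
from fit import *
S=load("side5");J=np.load("jig.npz");R,t=J["R"],J["t"]
f=lambda p,x0,y0,s:(x0+(p[0]+.5)/s-.5,y0+(p[1]+.5)/s-.5)
print((np.array([621.8,-91.9])-t)@R)
for p,z in(((126,315),33),((590,345),33),((462,455),33)): print(p,((plane(S,[f(p,258,188,16)],z)[0,:2]-t)@R).round(1))
for cy in(-129,-127,-125):
  for x,y,z in((22,cy-35,33),(-22,cy-35,33),(-22,cy+35,33)):
    w=R@[x,y]+t;u=proj(S,[*w,z])[0];print(cy,((u-[258,188]+.5)*16-.5).round())
crop(S,258,188,308,226,16,"pics/z5b.png")
E
```

```text
[  -0.75796517 -125.99017039]
(126, 315) [-23.6 -93. ]
(590, 345) [  18.4 -163.5]
(462, 455) [ -23.6 -164.1]
-129 [603. 337.]
-129 [467. 451.]
-129 [136. 313.]
-127 [594. 333.]
-127 [457. 447.]
-127 [127. 309.]
-125 [584. 329.]
-125 [447. 443.]
-125 [118. 305.]
```

>>> arm_command(moves=[[[0, 0, 0], [0, 0.0005, 0.001], 0.035], [[0, 0, 0], [0, 0.001, 0.001], 0.035], [[0, 0, 0], [0, 0.001, 0.001], 0.045], [[0, 0, 0], [0, 0.001, 0.001], 0.05], [[0, 0, 0], [0, 0.001, 0.001], 0.058], [[0, 0, 0], [0, 0.001, 0.001], 0.058]])

```text
time_s: 7.58
tcp_pos: [622.8, -91.8, 25.3]
tcp_rot: [[0.162, 0.0, 0.987], [-0.987, -0.0, 0.162], [0.0, -1.0, 0.0]]
contact_force: [1.5, 0.2, -0.1]
opening: 0.679
```

>>> arm_command(moves=[[[0, 0, 0], [0, -0.03, 0], 0.06], [[0, 0, 0], [0, -0.085, 0], 0.06], [[0, 0, 0], [-0.06, -0.095, 0], 0.065], [[0, 0, 0], [-0.103, -0.095, 0], 0.07], [[0, 0, 0], [-0.103, -0.095, 0], 0.07], [[0, 0, 0], [-0.103, -0.095, 0], 0.07]])

```text
time_s: 8.32
tcp_pos: [606.2, 9.4, 120.3]
tcp_rot: [[0.162, 0.0, 0.987], [-0.987, -0.0, 0.162], [0.0, -1.0, 0.0]]
contact_force: [0.3, 0.4, -0.0]
opening: 0.82
```

```bash
python3 - <<'E'
from h import *
from station import ctrl
s=ctrl.observe();print(s["time_s"],s["tcp_pos"],s["contact_force"],s["opening"]*85.4)
for n,b in(("side",(220,150,320,230)),("top",(210,120,310,200))):
    c=ctrl.read_camera(n);pickle.dump(c,open(n+"6.pkl","wb"));print(proj(c,s["tcp_pos"]))
    crop(c,*b,7,f"pics/{n}6.png")
E
```

```text
8.325 [606.23008666   9.36486064 120.30915423] [ 0.32019597  0.42603474 -0.02034364] 70.01376350100438
[[251.02247019 169.68104786]]
[[234.42608199 164.7785431 ]]
```

View pics/side6.png

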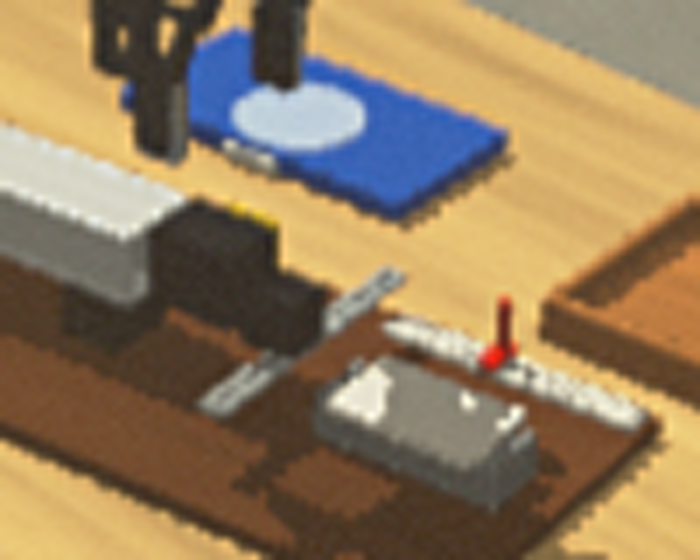

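View pics/top6.png

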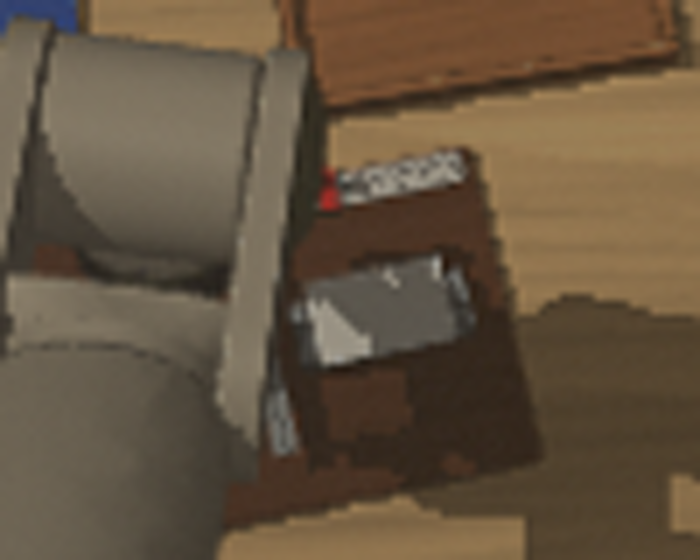

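The tile lies flat between the two visible fences, with its shadowed top around side crop (430,410) and both fence edges clear. The gripper is now above the grip block, so I'll lower it around the block.

>>> arm_command(moves=[[[0, 0, 0], [0, 0.025, 0], 0.07], [[0, 0, 0], [0, 0.035, 0], 0.07], [[0, 0, 0], [0, 0.035, 0], 0.07]])

```text
time_s: 8.8
tcp_pos: [605.9, 9.3, 84.8]
tcp_rot: [[0.161, -0.001, 0.987], [-0.987, 0.0, 0.161], [-0.0, -1.0, -0.001]]
contact_force: [0.2, 0.9, 0.1]
opening: 0.82
```

```bash
python3 - <<'E'
from h import *
from station import ctrl
s=ctrl.observe();print(s["time_s"],s["tcp_pos"],s["contact_force"],s["opening"]*85.4)
c=ctrl.read_camera("side");pickle.dump(c,open("side7.pkl","wb"))
crop(c,210,130,310,205,8,"pics/side7.png")
E
```

```text
8.8 [605.9497483    9.29021329  84.77061558] [0.20555014 0.87120198 0.12429564] 70.00456399872814
```

View pics/side7.png

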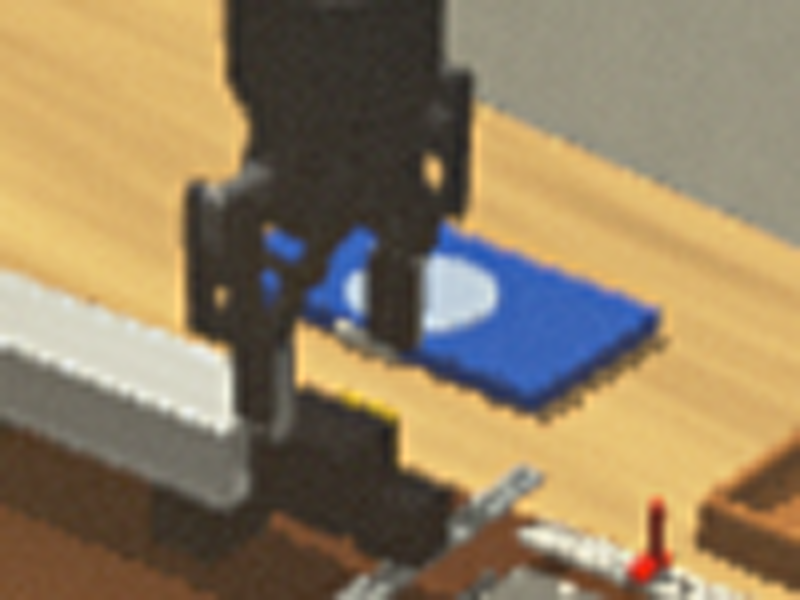

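```bash
python3 - <<'E'
from fit import *
S=load("side7");T=load("top0");J=np.load("jig.npz");R,t=J["R"],J["t"]
pr=lambda x,y,z,c=S,o=(210,130),k=8:((proj(c,[*(R@[x,y]+t),z])[0]-o+.5)*k-.5).round().tolist()
for d in(0,1.5): print([pr(x,y+d,83) for x,y in((-20,-3),(20,-3),(20,-47),(-20,-47))])
print("near pad tip", [pr(-35,y,93) for y in(-34.5,-12.5)],"far",[pr(35,y,93) for y in(-34.5,-12.5)])
print("top: button", [pr(x,y,z,T,(165,130),6) for x,y,z in((26,-10,77),(26,-40,77),(20,-10,77),(20,-40,77))])
E
```

```text
[[252.0, 416.0], [319.0, 372.0], [416.0, 409.0], [350.0, 455.0]]
[[248.0, 415.0], [316.0, 371.0], [413.0, 408.0], [347.0, 454.0]]
near pad tip [[296.0, 437.0], [247.0, 417.0]] far [[413.0, 358.0], [365.0, 340.0]]
top: button [[389.0, 192.0], [440.0, 181.0], [391.0, 202.0], [443.0, 191.0]]
```

The projections match the picture: near pad right edge at crop x≈296, and the button at (388–440,182–208) in the first top crop. I'll go down to grip height.

>>> arm_command(moves=[[[0, 0, 0], [0, 0.015, 0], 0.07], [[0, 0, 0], [0, 0.03, 0], 0.07], [[0, 0, 0], [0, 0.038, 0], 0.07], [[0, 0, 0], [0, 0.038, 0], 0.07], [[0, 0, 0], [0, 0.038, 0], 0.06]])

```text
time_s: 9.48
tcp_pos: [606.3, 9.8, 47.6]
tcp_rot: [[0.162, 0.001, 0.987], [-0.987, -0.0, 0.162], [0.0, -1.0, 0.001]]
contact_force: [-0.7, 0.2, 0.2]
opening: 0.702
```

>>> arm_command(moves=[[[0, 0, 0], [0, 0, 0], 0.05], [[0, 0, 0], [0, 0, 0], 0.042], [[0, 0, 0], [0, 0, 0], 0.036], [[0, 0, 0], [0, 0, 0], 0.03], [[0, 0, 0], [0, 0, 0], 0.03], [[0, 0, 0], [0, 0, 0], 0.03]], newtons=30)

```text
time_s: 10.22
tcp_pos: [603.4, 9.4, 48.4]
tcp_rot: [[0.163, -0.006, 0.987], [-0.987, -0.001, 0.163], [-0.0, -1.0, -0.006]]
contact_force: [-16.9, -3.6, 15.2]
opening: 0.467
```

```bash
python3 - <<'E'
from h import *
from station import ctrl
s=ctrl.observe();print(s["time_s"],s["tcp_pos"],s["contact_force"],s["ft_torque"],s["opening"]*85.4)
for n,b in(("side",(210,130,310,205)),("top",(190,120,290,195))):
    c=ctrl.read_camera(n);pickle.dump(c,open(n+"8.pkl","wb"))
    crop(c,*b,8,f"pics/{n}8.png")
E
```

```text
10.225 [603.36078657   9.43227046  48.41452707] [-16.88924151  -3.57706727  15.18696059] [-0.55478496  2.34782832 -0.05216071] 39.86223307801246
```

View pics/side8.png

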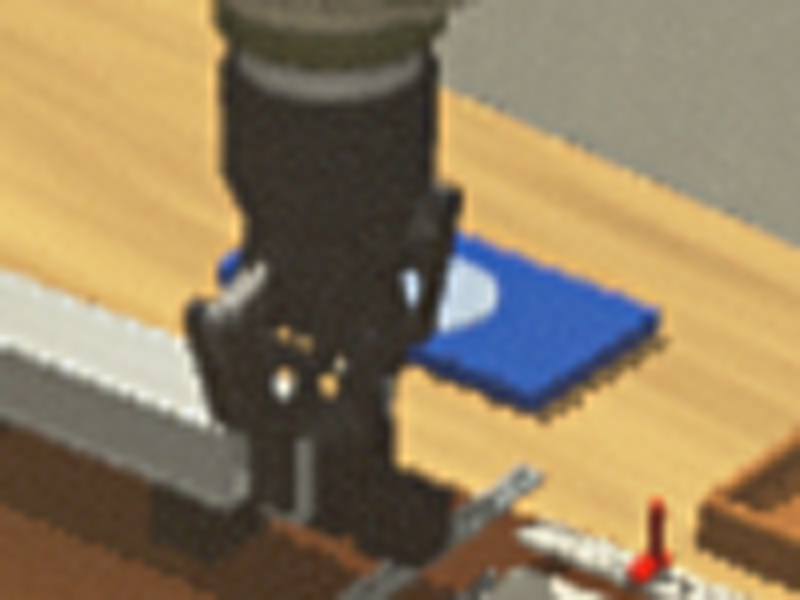

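View pics/top8.png

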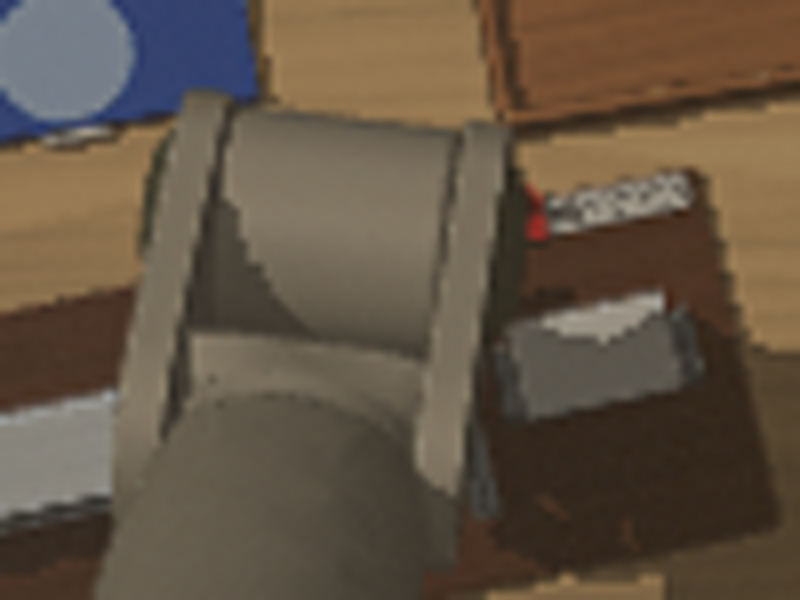

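The opening is 39.9 mm, so the button is fully pressed. The arm was pulled about 3 mm sideways, so I'll relieve that first and then draw.

>>> arm_command(moves=[[[0, 0, 0], [0, -0.0005, -0.001], 0.03], [[0, 0, 0], [0, -0.001, -0.002], 0.03], [[0, 0, 0], [0, -0.001, -0.003], 0.03], [[0, 0, 0], [0, -0.001, -0.003], 0.03]])

```text
time_s: 10.82
tcp_pos: [603.3, 9.4, 48.6]
tcp_rot: [[0.162, 0.001, 0.987], [-0.987, -0.0, 0.162], [0.0, -1.0, 0.001]]
contact_force: [-1.2, 0.2, 3.0]
opening: 0.464
```

```bash
python3 - <<'E'
from h import *
from station import ctrl
s=ctrl.observe();print(s["time_s"],s["tcp_pos"],s["contact_force"],s["ft_torque"],s["opening"]*85.4)
E
```

```text
10.825 [603.33102798   9.38038551  48.63436346] [-1.16867323  0.2401955   3.00842733] [-0.0456203   0.3645019   0.01522928] 39.646662703589534
```

Relieved. Drawing out 40 mm in steps.

>>> arm_command(moves=[[[0, 0, 0], [0.004, 0, 0], 0.03], [[0, 0, 0], [0.009, 0, 0], 0.03], [[0, 0, 0], [0.015, 0, 0], 0.03], [[0, 0, 0], [0.022, 0, 0], 0.03], [[0, 0, 0], [0.029, 0, 0], 0.03], [[0, 0, 0], [0.036, 0, 0], 0.03], [[0, 0, 0], [0.04, 0, 0], 0.03], [[0, 0, 0], [0.04, 0, 0], 0.03]])

```text
time_s: 11.82
tcp_pos: [609.9, -30.8, 48.6]
tcp_rot: [[0.162, 0.001, 0.987], [-0.987, -0.0, 0.162], [0.0, -1.0, 0.001]]
contact_force: [0.3, 1.8, 5.6]
opening: 0.46
```

```bash
python3 - <<'E'
from h import *
from station import ctrl
s=ctrl.observe();print(s["time_s"],s["tcp_pos"],s["contact_force"],s["ft_torque"],s["opening"]*85.4)
for n,b in(("side",(240,160,320,220)),("top",(220,120,300,180))):
    c=ctrl.read_camera(n);pickle.dump(c,open(n+"9.pkl","wb"))
    crop(c,*b,10,f"pics/{n}9.png")
E
```

```text
11.825 [609.87273914 -30.79416368  48.61724425] [0.25733137 1.84095341 5.63679743] [ 0.16548334  0.45698102 -0.01100598] 39.257839235744854
```

View pics/side9.png

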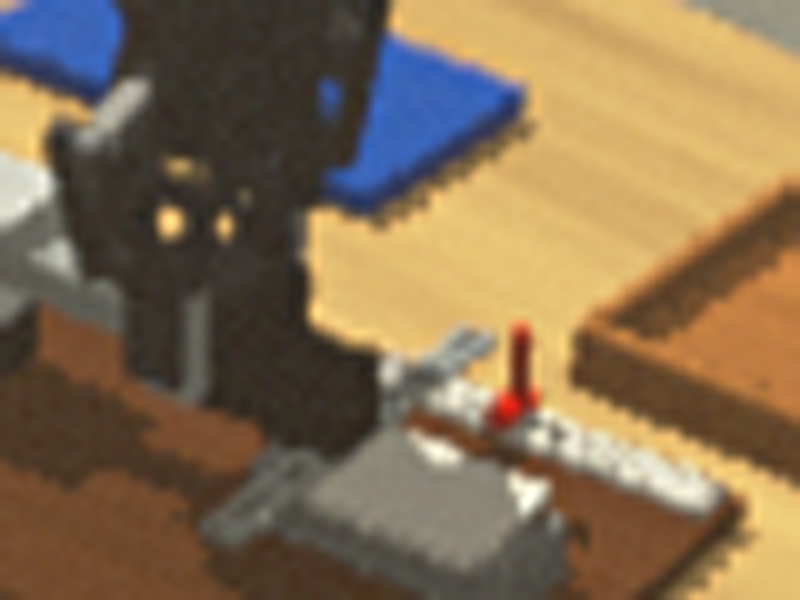

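View pics/top9.png

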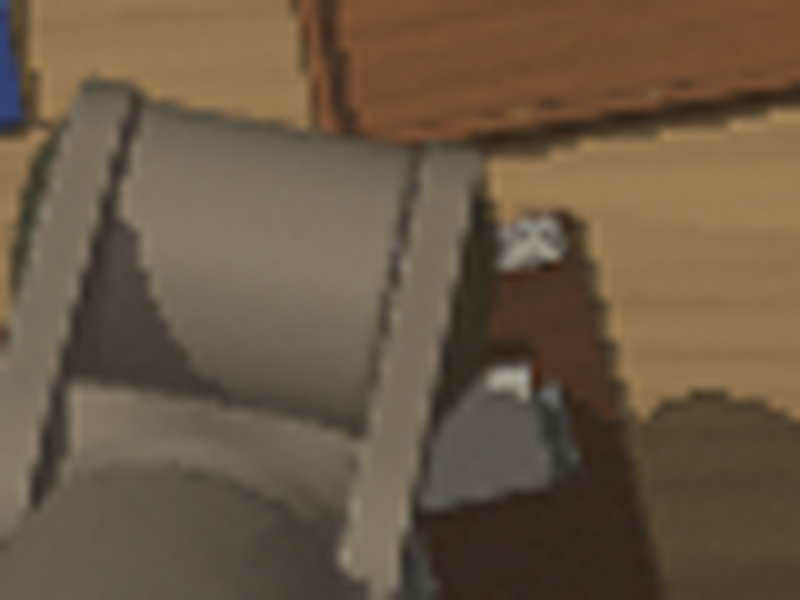

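The straightedge has slid out; its +x end is at side crop (482,333) and the tab top at (520,326). The top camera is blocked by the wrist, so I'll measure in the side view.

```bash
python3 - <<'E'
from fit import *
S=load("side9");S0=load("side0")
crop(S,276,186,301,206,30,"pics/z9.png")
crop(S0,263,182,298,208,22,"pics/z0.png")
E
```

```text
(no output)
```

View pics/z9.png

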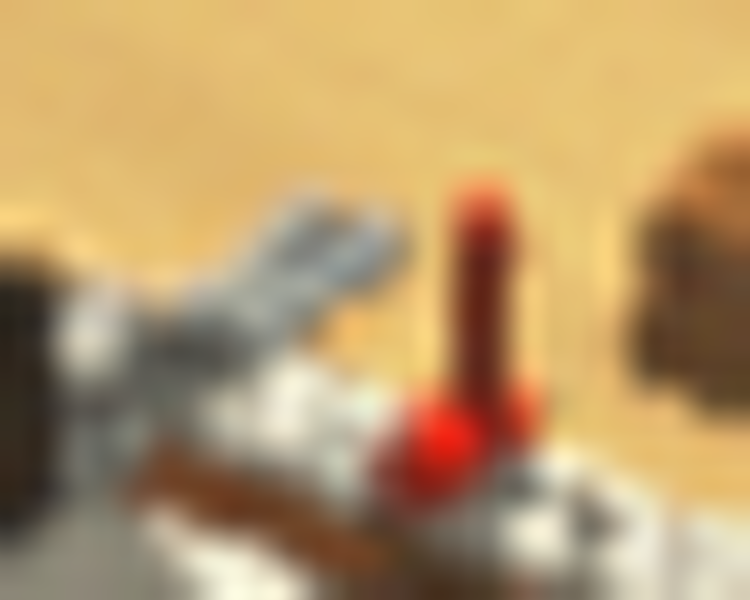

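View pics/z0.png

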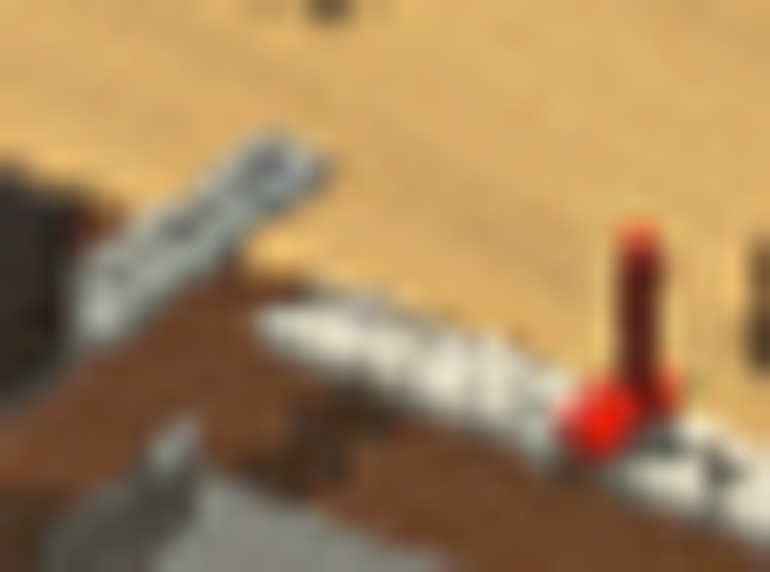

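```bash
python3 - <<'E'
from fit import *
J=np.load("jig.npz");R,t=J["R"],J["t"]
f=lambda p,x0,y0,s:(x0+(p[0]+.5)/s-.5,y0+(p[1]+.5)/s-.5)
j=lambda c,p,o,z:((plane(c,[f(p,*o)],z)[0,:2]-t)@R).round(2)
S9,S0=load("side9"),load("side0")
for c,o,pts in((S9,(276,186,30),[((315,190),40),((400,240),40),((357,215),40),((482,192),41)]),(S0,(263,182,22),[((280,133),40),((330,165),40),((305,150),40),((640,232),41)])):
    for p,z in pts: print(p,j(c,p,o,z))
# tab vertical sides: edges in S9 along rows 192..197, red vs neighbours, subpixel centre
for nm,c,r in(("9",S9,range(191,201)),("0",S0,range(191,201))):
    for v in r:
        row=c["image"][v,284:301].astype(float); print(nm,v,(row[:,0]-row[:,1]).astype(int).tolist())
E
```

```text
(315, 190) [  71.06 -100.02]
(400, 240) [  68.43 -111.73]
(357, 215) [  69.71 -105.85]
(482, 192) [  79.43 -114.13]
(280, 133) [ 71.58 -61.08]
(330, 165) [ 68.88 -71.15]
(305, 150) [ 70.01 -66.28]
(640, 232) [  78.78 -114.66]
9 191 [41, 41, 40, 40, 40, 38, 36, 36, 38, 34, 38, 37, 38, 37, 54, 57, 57]
9 192 [42, 33, 24, 39, 35, 40, 39, 86, 98, 39, 35, 36, 38, 47, 57, 66, 57]
9 193 [31, 5, 5, 14, 11, 30, 41, 88, 98, 51, 34, 35, 38, 37, 40, 47, 54]
9 194 [9, -1, -2, -6, -1, 22, 40, 61, 64, 53, 37, 33, 40, 35, 27, 28, 39]
9 195 [-1, -4, -3, 2, 19, 41, 42, 57, 57, 44, 39, 38, 40, 41, 33, 32, 26]
9 196 [-2, -2, 11, 45, 43, 39, 43, 59, 54, 43, 38, 38, 46, 34, 28, 28, 29]
9 197 [-1, 5, 34, 46, 39, 37, 39, 56, 51, 44, 37, 41, 43, 29, 30, 28, 29]
9 198 [3, 5, 9, 25, 25, 36, 54, 60, 57, 71, 40, 40, 45, 28, 30, 28, 25]
9 199 [7, 4, 4, 3, 1, 65, 130, 106, 83, 122, 44, 37, 43, 45, 42, 29, 26]
9 200 [6, 7, 4, 5, 29, 81, 190, 182, 93, 94, 38, 34, 38, 41, 42, 45, 45]
0 191 [42, 43, 41, 44, 43, 40, 41, 40, 43, 40, 42, 42, 41, 44, 50, 50, 48]
0 192 [41, 42, 41, 41, 43, 41, 44, 87, 96, 44, 42, 43, 43, 42, 51, 58, 51]
0 193 [43, 43, 42, 40, 42, 42, 40, 75, 86, 48, 43, 39, 45, 35, 33, 42, 50]
0 194 [44, 45, 42, 41, 42, 40, 38, 56, 54, 47, 45, 39, 45, 32, 23, 27, 32]
0 195 [43, 43, 45, 40, 43, 40, 38, 49, 49, 40, 44, 43, 43, 34, 29, 27, 24]
0 196 [42, 44, 47, 44, 42, 43, 41, 51, 49, 39, 40, 41, 42, 29, 26, 26, 29]
0 197 [17, 22, 37, 46, 45, 41, 43, 48, 46, 40, 41, 40, 39, 25, 24, 27, 24]
0 198 [7, 6, 11, 21, 32, 40, 46, 52, 54, 65, 42, 40, 39, 26, 25, 26, 24]
0 199 [6, 7, 5, 5, 11, 64, 118, 91, 75, 106, 38, 39, 41, 38, 37, 26, 26]
0 200 [6, 6, 4, 4, 61, 130, 176, 156, 84, 81, 37, 41, 44, 46, 44, 42, 39]
```

```bash
python3 - <<'E'
from fit import *
from scipy.optimize import brentq
J=np.load("jig.npz");R,t=J["R"],J["t"]
S=load("side9");T=load("top0")
pj=lambda c,x,y,z:proj(c,[*(R@[x,y]+t),z])[0]
for z in(41,35):
  for x in(75.8,78):
    y=brentq(lambda y:pj(S,x,y,z)[0]-291.6,-150,-80);print("side",z,x,y,pj(S,x,y,z))
for u in(255.3,255.7):
  for x in(78,79.5):
    y=brentq(lambda y:pj(T,x,y,41)[0]-u,-150,-80);print("top",u,x,y,pj(T,x,y,41))
im=T["image"].astype(int)
for v in range(142,152): print(v,(im[v,250:264,0]-im[v,250:264,1]).tolist())
for v in range(142,160): print(v,im[v,236:250].sum(1).tolist() if 0 else im[v,236:250].mean(1).astype(int).tolist())
E
```

```text
side 41 75.8 -116.5304007347567 [291.6        192.70038996]
side 41 78 -115.11244127945396 [291.6        192.22916317]
side 35 75.8 -116.90424107578674 [291.6        194.46438111]
side 35 78 -115.48608862124097 [291.6        193.99135829]
top 255.3 78 -112.71053794261671 [255.3        144.20247151]
top 255.3 79.5 -113.044878697618 [255.3        143.78503544]
top 255.7 78 -114.15708961475691 [255.7        144.11804416]
top 255.7 79.5 -114.49173399428862 [255.7        143.70062887]
142 [26, 28, 27, 28, 27, 28, 30, 26, 27, 27, 28, 28, 27, 28]
143 [27, 27, 27, 27, 27, 30, 61, 30, 27, 28, 26, 25, 20, 18]
144 [27, 27, 27, 25, 26, 34, 75, 59, 14, 17, 19, 13, 10, 6]
145 [27, 25, 25, 21, 29, 91, 39, 49, 1, 6, 5, 5, 8, 6]
146 [18, 14, 14, 6, 9, 69, 55, 43, 7, 4, 5, 6, 6, 8]
147 [5, 6, 5, 4, 5, 38, 99, 89, 34, 3, 6, 5, 6, 8]
148 [7, 6, 8, 7, 4, 13, 99, 89, 39, 3, 6, 7, 8, 12]
149 [7, 7, 7, 7, 4, 12, 94, 86, 47, 11, 17, 24, 24, 23]
150 [6, 7, 7, 10, 11, 10, 12, 12, 14, 22, 22, 22, 24, 22]
151 [13, 16, 24, 25, 24, 23, 22, 22, 22, 21, 22, 23, 23, 22]
142 [108, 107, 107, 109, 108, 109, 108, 108, 10
[... 467 characters left out ...]
49 [69, 56, 46, 46, 49, 73, 101, 85, 109, 108, 133, 115, 132, 138]
150 [47, 51, 49, 50, 56, 81, 100, 73, 100, 98, 138, 133, 105, 130]
151 [52, 50, 52, 51, 50, 69, 102, 84, 108, 127, 130, 122, 60, 52]
152 [53, 51, 50, 50, 49, 63, 100, 73, 100, 86, 40, 34, 32, 38]
153 [51, 51, 54, 50, 49, 57, 89, 87, 83, 89, 45, 37, 39, 39]
154 [52, 50, 50, 51, 48, 55, 81, 100, 75, 101, 47, 37, 39, 39]
155 [51, 50, 51, 51, 50, 52, 79, 102, 85, 100, 60, 37, 39, 38]
156 [49, 49, 51, 49, 49, 49, 63, 102, 75, 102, 71, 39, 38, 38]
157 [50, 50, 51, 51, 49, 49, 61, 101, 90, 97, 78, 48, 39, 38]
158 [52, 50, 51, 50, 52, 51, 54, 80, 101, 74, 101, 46, 37, 39]
159 [48, 48, 49, 50, 51, 49, 54, 79, 102, 87, 101, 51, 38, 39]
```

```bash
python3 - <<'E'
from fit import *
J=np.load("jig.npz");R,t=J["R"],J["t"]
T=load("top0")
for uv,z in(((242.4,148),40),((242.9,148),40),((243,151),40),((244,157.5),40),((255.9,144.2),41),((256.1,143.7),41)): print(uv,((plane(T,[uv],z)[0,:2]-t)@R).round(2))
E
```

```text
(242.4, 148) [ 74.45 -65.34]
(242.9, 148) [ 74.07 -67.07]
(243, 151) [ 63.25 -65.08]
(244, 157.5) [ 39.34 -63.49]
(255.9, 144.2) [  77.55 -114.78]
(256.1, 143.7) [  79.2  -115.87]
```

>>> arm_command(moves=[[[0, 0, 0], [0.003, 0, 0], 0.03], [[0, 0, 0], [0.006, 0, 0], 0.03], [[0, 0, 0], [0.008, 0, 0], 0.03], [[0, 0, 0], [0.008, 0, 0], 0.03], [[0, 0, 0], [0.008, 0, 0], 0.03]])

```text
time_s: 12.55
tcp_pos: [611.1, -38.4, 48.6]
tcp_rot: [[0.162, 0.001, 0.987], [-0.987, -0.0, 0.162], [0.0, -1.0, 0.001]]
contact_force: [-0.4, 0.9, 5.0]
opening: 0.46
```

```bash
python3 - <<'E'
from h import *
from station import ctrl
s=ctrl.observe();print(s["time_s"],s["tcp_pos"],s["contact_force"],s["opening"]*85.4)
ims=[ctrl.read_camera("side") for _ in range(3)]
c=ims[0];c["image"]=np.mean([i["image"] for i in ims],0).round().astype(np.uint8);pickle.dump(c,open("side10.pkl","wb"))
crop(c,276,186,301,206,30,"pics/z10.png")
E
```

```text
12.55 [611.14374797 -38.38947933  48.63019771] [-0.35073628  0.93786575  5.01522834] 39.24731975533948
```

View pics/z10.png

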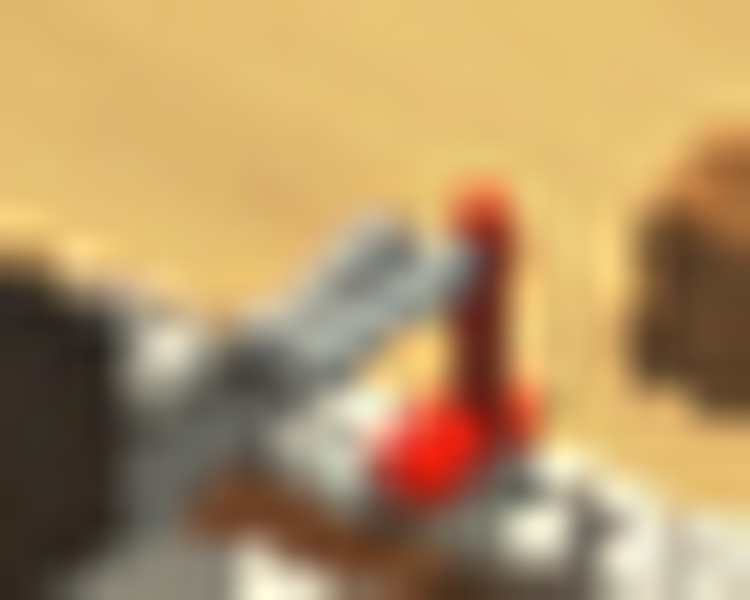

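```bash
python3 - <<'E'
from fit import *
J=np.load("jig.npz");R,t=J["R"],J["t"]
S=load("side10")
f=lambda p,x0,y0,s:(x0+(p[0]+.5)/s-.5,y0+(p[1]+.5)/s-.5)
j=lambda p,z:((plane(S,[f(p,276,186,30)],z)[0,:2]-t)@R).round(2)
for p,z in(((395,213),40),((478,255),40),((437,234),40),((482,192),41),((482,200),41)): print(p,j(p,z))
px=lambda x,y,z:((proj(S,[*(R@[x,y]+t),z])[0]-[276,186]+.5)*30-.5).round()
for dy in(0,-1,-2,-3):
  y=-113.5+dy;print(y,"end",px(69.7,y,40),"tabtop box",[px(69.7+6+a,y+b,41).tolist() for a,b in((0,0),(-2,-2.5),(-2,2.5),(2,-2.5),(2,2.5))])
im=S["image"].astype(int)
for v in range(190,200): print(v,[tuple(int(q) for q in im[v,u]) for u in range(286,295)])
E
```

```text
(395, 213) [  72.31 -108.62]
(478, 255) [  70.79 -119.3 ]
(437, 234) [  71.57 -114.01]
(482, 192) [  79.43 -114.13]
(482, 200) [  78.18 -114.94]
-113.5 end [422. 240.] tabtop box [[456.0, 206.0], [466.0, 223.0], [424.0, 206.0], [488.0, 206.0], [446.0, 189.0]]
-114.5 end [431. 244.] tabtop box [[465.0, 209.0], [475.0, 226.0], [432.0, 210.0], [497.0, 209.0], [454.0, 192.0]]
-115.5 end [439. 247.] tabtop box [[473.0, 213.0], [483.0, 229.0], [441.0, 213.0], [506.0, 212.0], [463.0, 196.0]]
-116.5 end [448. 250.] tabtop box [[482.0, 216.0], [492.0, 233.0], [449.0, 216.0], [514.0, 216.0], [471.0, 199.0]]
190 [(226, 186, 112), (229, 191, 115), (231, 195, 119), (231, 194, 117), (231, 194, 117), (230, 194, 115), (229, 192, 116), (231, 193, 117), (230, 194, 115)]
191 [(224, 184, 111), (226, 186, 112), (228, 190, 113), (231, 194, 115), (234, 201, 119), (232, 196, 117), (233, 194, 116), (230, 196, 116), (229, 191, 115)]
192 [(224, 182, 109), (225, 185, 111), (227, 186, 116), (228, 189, 111), (233, 192, 113), (233, 145, 87), (232, 131, 77), (235, 196, 118), (233, 198, 119)]
193 [(223, 179, 110), (
[... 351 characters left out ...]
, 154), (150, 154, 143), (106, 87, 83), (115, 60, 40), (227, 179, 105), (231, 193, 115)]
196 [(164, 165, 153), (164, 167, 156), (163, 167, 157), (153, 151, 136), (157, 140, 108), (106, 53, 44), (116, 60, 38), (231, 190, 115), (228, 191, 114)]
197 [(167, 171, 159), (157, 161, 150), (156, 146, 121), (224, 182, 115), (228, 185, 109), (122, 63, 40), (115, 62, 40), (231, 190, 114), (225, 186, 113)]
198 [(124, 125, 116), (141, 137, 122), (223, 192, 134), (238, 201, 120), (227, 173, 101), (119, 59, 36), (115, 56, 36), (235, 165, 100), (228, 188, 114)]
199 [(158, 156, 138), (220, 216, 192), (240, 238, 203), (232, 168, 130), (230, 103, 65), (149, 41, 28), (121, 37, 22), (218, 96, 57), (207, 163, 96)]
```

```bash
python3 - <<'E'
from fit import *
J=np.load("jig.npz");R,t=J["R"],J["t"]
def prof(c,xs,ys,z,ch=None):
    out=[]
    for y in ys:
        X=np.array([[*(R@[x,y]+t),z] for x in xs]);uv=proj(c,X).astype(np.float32)
        im=c["image"].astype(np.float32)
        s=cv2.remap(im,uv[None,:,0],uv[None,:,1],cv2.INTER_LINEAR)[0]
        out.append(s.mean(0))
    return np.array(out)
S0,T0,S10=load("side0"),load("top0"),load("side10")
for nm,c,xs,c0 in(("T0",T0,np.arange(30,68,1),-65),("T0-",T0,np.arange(-56,-25,1),-65),("S0",S0,np.arange(36,66,1),-65),("S0-",S0,np.arange(-58,-30,1),-65),("S10",S10,np.arange(44,66,1),-113),("S10-",S10,np.arange(-58,-30,1),-113)):
    ys=np.arange(c0+11,c0-13,-1.);p=prof(c,xs,ys,40)
    print(nm,[(float(y-c0),int(a.mean())) for y,a in zip(ys,p)])
E
```

```text
T0 [(11.0, 51), (10.0, 53), (9.0, 57), (8.0, 62), (7.0, 70), (6.0, 79), (5.0, 87), (4.0, 94), (3.0, 96), (2.0, 93), (1.0, 88), (0.0, 84), (-1.0, 85), (-2.0, 89), (-3.0, 94), (-4.0, 96), (-5.0, 93), (-6.0, 85), (-7.0, 76), (-8.0, 68), (-9.0, 63), (-10.0, 60), (-11.0, 60), (-12.0, 59)]
T0- [(11.0, 44), (10.0, 46), (9.0, 50), (8.0, 56), (7.0, 63), (6.0, 73), (5.0, 82), (4.0, 90), (3.0, 93), (2.0, 91), (1.0, 87), (0.0, 84), (-1.0, 83), (-2.0, 86), (-3.0, 89), (-4.0, 89), (-5.0, 83), (-6.0, 72), (-7.0, 60), (-8.0, 49), (-9.0, 42), (-10.0, 39), (-11.0, 37), (-12.0, 37)]
S0 [(11.0, 143), (10.0, 146), (9.0, 149), (8.0, 152), (7.0, 154), (6.0, 155), (5.0, 154), (4.0, 150), (3.0, 143), (2.0, 136), (1.0, 131), (0.0, 129), (-1.0, 131), (-2.0, 134), (-3.0, 136), (-4.0, 135), (-5.0, 131), (-6.0, 126), (-7.0, 123), (-8.0, 123), (-9.0, 126), (-10.0, 131), (-11.0, 137), (-12.0, 141)]
S0- [(11.0, 51), (10.0, 56), (9.0, 64), (8.0, 76), (7.0, 92), (6.0, 108), (5.0, 122), (4.0, 130), (3.0, 133), (2.0, 131), (1.0, 128), (0.0, 127), (-1.0, 129), (-2.0, 133), (-3.0, 136), (-4.0, 135), (-5.0, 129), (-6.0, 120), (-7.0, 107), (-8.0, 92), (-9.0, 79), (-10.0, 68), (-11.0, 59), (-12.0, 54)]
S10 [(11.0, 177), (10.0, 176), (9.0, 176), (8.0, 176), (7.0, 175), (6.0, 175), (5.0, 172), (4.0, 168), (3.0, 161), (2.0, 152), (1.0, 147), (0.0, 144), (-1.0, 146), (-2.0, 150), (-3.0, 153), (-4.0, 153), (-5.0, 151), (-6.0, 147), (-7.0, 143), (-8.0, 142), (-9.0, 143), (-10.0, 144), (-11.0, 142), (-12.0, 137)]
S10- [(11.0, 68), (10.0, 71), (9.0, 75), (8.0, 79), (7.0, 84), (6.0, 88), (5.0, 92), (4.0, 94), (3.0, 93), (2.0, 91), (1.0, 88), (0.0, 86), (-1.0, 87), (-2.0, 90), (-3.0, 94), (-4.0, 97), (-5.0, 98), (-6.0, 97), (-7.0, 93), (-8.0, 90), (-9.0, 86), (-10.0, 83), (-11.0, 81), (-12.0, 80)]
```

```bash
python3 - <<'E'
from fit import *
J=np.load("jig.npz");R,t=J["R"],J["t"]
def samp(c,P):
    X=np.array([[*(R@p[:2]+t),p[2]] for p in P]);uv=proj(c,X).astype(np.float32)
    return cv2.remap(c["image"].astype(np.float32),uv[None,:,0],uv[None,:,1],cv2.INTER_LINEAR)[0].mean(0)
S0,T0,S10=load("side0"),load("top0"),load("side10")
print("end x")
for nm,c,yc in(("T0",T0,-65.4),("S0",S0,-65),):
    print(nm,[(x,samp(c,[(x,yc+d,40) for d in np.arange(-5,5.1,.5)]).astype(int).tolist()) for x in range(62,82)])
    print(nm,"-",[(x,int(samp(c,[(x,yc+d,40) for d in np.arange(-5,5.1,.5)]).mean())) for x in range(-70,-50)])
def red(a): return round(float(a[0]-1.1*a[1]),0)
print("tab y profile")
for nm,c,xs in(("S0",S0,(76,77,78)),("S10",S10,(76,77,78))):
  for x in xs:
    print(nm,x,[(y,samp(c,[(x,y,z) for z in np.arange(30,39,.5)]).mean().round()) for y in range(-122,-107)])
for x in(76,78,80): print("T0",x,[(y,red(samp(T0,[(x+d,y,41) for d in(-2,-1,0,1,2)]))) for y in range(-124,-106)])
E
```

```text
end x
T0 [(62, [100, 98, 91]), (63, [101, 98, 92]), (64, [99, 96, 90]), (65, [97, 94, 88]), (66, [94, 92, 86]), (67, [94, 92, 85]), (68, [96, 93, 87]), (69, [97, 94, 88]), (70, [98, 95, 88]), (71, [99, 95, 88]), (72, [99, 93, 86]), (73, [99, 91, 82]), (74, [99, 88, 78]), (75, [102, 87, 73]), (76, [109, 91, 71]), (77, [118, 96, 71]), (78, [128, 103, 72]), (79, [135, 108, 74]), (80, [139, 111, 76]), (81, [141, 113, 77])]
T0 - [(-70, 49), (-69, 50), (-68, 49), (-67, 49), (-66, 49), (-65, 49), (-64, 49), (-63, 49), (-62, 50), (-61, 55), (-60, 64), (-59, 73), (-58, 80), (-57, 83), (-56, 86), (-55, 87), (-54, 88), (-53, 90), (-52, 91), (-51, 91)]
S0 [(62, [135, 134, 124]), (63, [135, 133, 123]), (64, [136, 134, 124]), (65, [141, 138, 125]), (66, [146, 142, 127]), (67, [152, 146, 128]), (68, [158, 149, 127]), (69, [165, 152, 125]), (70, [173, 155, 123]), (71, [182, 159, 119]), (72, [191, 163, 116]), (73, [198, 165, 113]), (74, [204, 167, 109]), (75, [207, 167, 105]), (76, [209, 167, 102]), (77, [209, 166, 101]), (78, [209, 166, 100]), (79, [209, 166, 99]), (80, [209, 166, 99]), (81, [209, 1
[... 2781 characters left out ...]
 (-119, 40.0), (-118, 50.0), (-117, 51.0), (-116, 52.0), (-115, 51.0), (-114, 50.0), (-113, 54.0), (-112, 60.0), (-111, 65.0), (-110, 54.0), (-109, 40.0), (-108, 24.0), (-107, 15.0)]
T0 78 [(-124, 11.0), (-123, 11.0), (-122, 12.0), (-121, 21.0), (-120, 30.0), (-119, 41.0), (-118, 49.0), (-117, 54.0), (-116, 60.0), (-115, 58.0), (-114, 51.0), (-113, 45.0), (-112, 42.0), (-111, 42.0), (-110, 37.0), (-109, 29.0), (-108, 20.0), (-107, 17.0)]
T0 80 [(-124, 15.0), (-123, 14.0), (-122, 16.0), (-121, 20.0), (-120, 25.0), (-119, 33.0), (-118, 43.0), (-117, 51.0), (-116, 59.0), (-115, 55.0), (-114, 44.0), (-113, 34.0), (-112, 26.0), (-111, 24.0), (-110, 22.0), (-109, 19.0), (-108, 16.0), (-107, 15.0)]
```

Sampling profiles along the jig's y gives the straightedge centre line at −113.0 and the tab at about −116.4. That leaves roughly 3 mm to draw.

>>> arm_command(moves=[[[0, 0, 0], [0.0015, 0, 0], 0.03], [[0, 0, 0], [0.003, 0, 0], 0.03], [[0, 0, 0], [0.0032, 0, 0], 0.03], [[0, 0, 0], [0.0032, 0, 0], 0.03], [[0, 0, 0], [0.0032, 0, 0], 0.03]])

```text
time_s: 13.32
tcp_pos: [611.6, -41.5, 48.6]
tcp_rot: [[0.162, 0.001, 0.987], [-0.987, -0.0, 0.162], [0.0, -1.0, 0.001]]
contact_force: [-0.5, 2.3, 5.0]
opening: 0.461
```

```bash
python3 - <<'E'
from fit import *
from station import ctrl
s=ctrl.observe();print(s["time_s"],s["tcp_pos"],s["contact_force"],s["opening"]*85.4)
ims=[ctrl.read_camera("side") for _ in range(3)]
c=ims[0];c["image"]=np.mean([i["image"] for i in ims],0).round().astype(np.uint8);pickle.dump(c,open("side11.pkl","wb"))
crop(c,276,186,301,206,30,"pics/z11.png");crop(c,220,140,320,215,8,"pics/w11.png")
J=np.load("jig.npz");R,t=J["R"],J["t"]
def samp(c,P):
    X=np.array([[*(R@p[:2]+t),p[2]] for p in P]);uv=proj(c,X).astype(np.float32)
    return cv2.remap(c["image"].astype(np.float32),uv[None,:,0],uv[None,:,1],cv2.INTER_LINEAR)[0].mean(0)
for xs in(np.arange(44,66),np.arange(-58,-30)): print([(round(float(y),1),int(samp(c,[(x,y,40) for x in xs]).mean()*10)) for y in np.arange(-108,-124,-1.)])
print([(y,samp(c,[(76,y,z) for z in np.arange(22,34,.5)]).mean().round()) for y in range(-123,-108)])
print("redness top",[(x,y,round(float((lambda a:a[0]-1.1*a[1])(samp(c,[(x,y,41)]))))) for x in(76,) for y in range(-123,-108)])
t0=c=ctrl.read_camera("top");cv2.imwrite("pics/top11.png",c["image"][:,:,::-1])
E
```

```text
13.325 [611.61412994 -41.49351188  48.59818118] [-0.50502781  2.2811352   4.96708369] 39.33019482093803
[(-108.0, 1802), (-109.0, 1818), (-110.0, 1820), (-111.0, 1799), (-112.0, 1742), (-113.0, 1656), (-114.0, 1555), (-115.0, 1468), (-116.0, 1417), (-117.0, 1411), (-118.0, 1442), (-119.0, 1483), (-120.0, 1499), (-121.0, 1485), (-122.0, 1449), (-123.0, 1400)]
[(-108.0, 818), (-109.0, 858), (-110.0, 900), (-111.0, 932), (-112.0, 942), (-113.0, 924), (-114.0, 891), (-115.0, 864), (-116.0, 858), (-117.0, 877), (-118.0, 922), (-119.0, 980), (-120.0, 1027), (-121.0, 1039), (-122.0, 1016), (-123.0, 969)]
[(-123, np.float32(168.0)), (-122, np.float32(164.0)), (-121, np.float32(139.0)), (-120, np.float32(112.0)), (-119, np.float32(86.0)), (-118, np.float32(79.0)), (-117, np.float32(84.0)), (-116, np.float32(90.0)), (-115, np.float32(99.0)), (-114, np.float32(117.0)), (-113, np.float32(132.0)), (-112, np.float32(147.0)), (-111, np.float32(152.0)), (-110, np.float32(153.0)), (-109, np.float32(154.0))]
redness top [(76, -123, 28), (76, -122, 35), (76, -121, 42), (76, -120, 54), (76, -119, 69), (76, -118, 82), (76, -117, 83), (76, -116, 80), (76, -115, 76), (76, -114, 68), (76, -113, 53), (76, -112, 38), (76, -111, 23), (76, -110, 20), (76, -109, 19)]
```

View pics/z11.png

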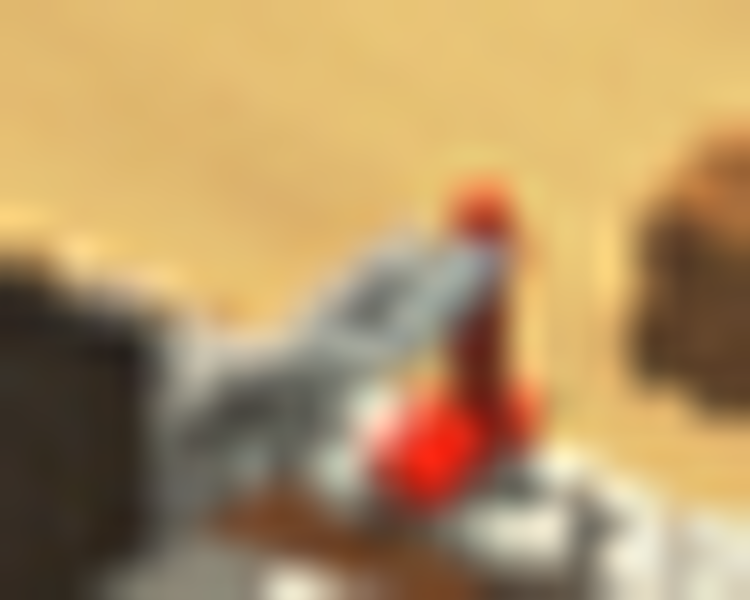

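View pics/w11.png

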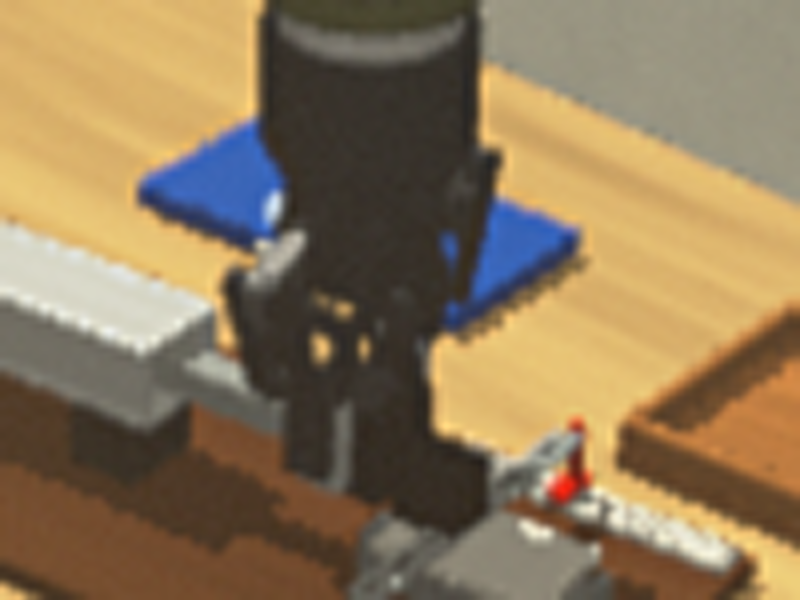

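The straightedge's dark centre line in z11 runs from (250,400) to (385,300). Extended, it meets the tab top at about (482,203), so it is aligned to within about 0.5 mm. I'll hold for a moment, confirm it stays put and hand in.

>>> arm_command(moves=[[[0, 0, 0], [0, 0, 0], 0.03], [[0, 0, 0], [0, 0, 0], 0.03], [[0, 0, 0], [0, 0, 0], 0.03], [[0, 0, 0], [0, 0, 0], 0.03]])

```text
time_s: 14.02
tcp_pos: [611.6, -41.5, 48.6]
tcp_rot: [[0.162, 0.001, 0.987], [-0.987, -0.0, 0.162], [0.0, -1.0, 0.001]]
contact_force: [0.1, 2.1, 5.4]
opening: 0.466
```

```bash
python3 - <<'E'
from h import *
from station import ctrl
s=ctrl.observe();print(s["time_s"],s["tcp_pos"],s["contact_force"],s["opening"]*85.4,s["qvel"].round(3))
c=ctrl.read_camera("side");cv2.imwrite("pics/fin.png",c["image"][:,:,::-1])
a=load("side0")["image"].astype(int);d=(abs(c["image"].astype(int)-a).max(2)>60);ys,xs=np.nonzero(d);
for nm,(x0,y0,x1,y1) in dict(green=(310,245,345,272),blue=(225,257,260,280),bigwhite=(215,290,270,325),tumbler=(105,165,140,215),cup=(155,100,190,160),tray=(310,175,375,220)).items(): print(nm,d[y0:y1,x0:x1].sum())
E
```

```text
14.025 [611.64009133 -41.49814855  48.61955932] [0.12766234 2.14817679 5.36716053] 39.764580165161775 [ 0.    -0.001 -0.001 -0.    -0.002 -0.   ]
green 374
blue 380
bigwhite 1362
tumbler 0
cup 0
tray 0
```

View pics/fin.png

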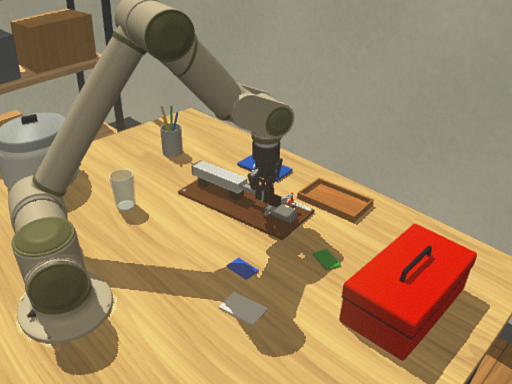

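The arm is still, and every bystander is at its original pixels: green (327,260), blue (243,268), large white (243,308). The differences there are only the arm's shadow. Handing in.

```bash
python3 -c "
from station import ctrl
print(ctrl.sign_off())"
```

```text
the job is handed in; nothing more can be done
None
```

The white tile is lying flat on the bed between the two end fences. The arm is drawn out with its straightedge on the red clip, and I handed in with the grip still squeezed, at about 14 s of the 43 s allowed.

- **Tile:** after I let go, the pictures showed it flat with both fences clear. I estimate it is centred on the bed within about 1 to 2 mm.
- **Lock button:** the finger opening was 39.8 mm at the end, which means fully pressed (40 mm). As the fingers first closed, the jig's grip pulled my arm about 3 mm sideways (about 17 N). I eased that off before drawing the arm out.
- **Alignment:** in the side view the straightedge's centre line ended at jig y of about −116.2 mm and the tab at about −116.5 mm. The first pictures disagreed slightly on the draw needed: 50.7 mm by the top view and 51.6 mm by the side view. I drew about 51.1 mm, so the error should be under about 1 mm. The wrist blocked the top camera at the end, so the final check is from the side view only.
- **Other things:** the clip and the other things in view looked unmoved in the last side picture. My automatic before-and-after comparison flagged the green, blue and large white tiles, but by eye that was the arm's shadow.

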